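# Unscrew the blue-handled plug from the air manifold

### The arm

A 6-joint arm with a two-finger parallel gripper is mounted at the origin on the work surface. World frame = base frame: x ahead of the robot, y to its left, z up, the work surface at z = 0. Lengths are in m, angles in rad, forces in N, time in s.
With the tool pointing down it reaches from about 0.35 to 0.975 m from the base axis. Payload 4.9 kg.
Tool frame: the origin (TCP) lies on the mounting face of the last link; the fingertips stand 173 mm ahead of it and the grasp point (between the pads) lies 155 mm ahead of it; z points along the fingers, y is the direction in which the jaws open and shut (so a half turn about z gives the same grasp; the last joint's range is limited). The gripper opens to 85 mm and grips with 20 to 120 N. Pads are 22 mm wide; open, the fingers measure 114 mm over their backs; the gripper's body (76 mm by 85 mm) begins 54 mm behind the grasp point. The pads swing forward as they close: fully open they stand 13 mm farther back than shut.
Start: joints at [-1.355, 0.053, 1.613, -0, 1.476, -0.119], TCP at [0.205, -0.59, 0.405] pointing down, gripper open.
Joint ranges: [-3.01, 3.01], [-1.01, 2.22], [0.06, 2.58], [-1.02, 4.17], [0.09, 2.62], [-3.14, 3.14]. Speed limits (rad/s): [2.57, 2.57, 3.14, 3.14, 3.14, 3.14].

### API

Orientations are given as a rotation vector (axis times angle).
In Python, from station import ctrl gives the robot as it stands. The module is installed in compiled form; this text tells all that it offers.
- The arm moves only by the tool jog_arm, never from a script. Its argument "steps" is a list of rows, each a list of 2 entries, a list of its own where there are three numbers: the shift along the tool's x, y, z in cm, then the turn, a rotation vector about the tool's x, y, z in degrees. In form: [[[tx, ty, tz], [rx, ry, rz]], ...]. A call has 1 to 8 rows; each row shifts and turns the pose as measured when the row begins, along the tool's axes as they then stand; what a row does not reach is not made up. A row lasts 1/10 s, in which the tool goes at most 50 mm and 8.59 degrees, less where a joint would pass 70% of its speed; a pose out of reach is approached as far as the arm can. A call is refused whole if a number of a shift passes 5 or a number of a turn 8.59, either way. A call with a gripper value outside its range is refused whole. "fingers" is the gripper command: -1 is shut, 1 is fully open, values between are in proportion, set as the call begins (left out, the last holds). The fingers move at their own pace and stop on an object; "grip_force" is the grip in N (left out, the last holds). Time passes only in rows, so rows that do not move let the fingers close. It gives the time, the measured TCP pose, the force and the opening at its end, in the units of the state.
- ctrl.get_obs(): the state, without advancing time (a new reading comes with each control period).
- ctrl.get_image(name): name is "side" or "top"; returns the picture (480x640x3 uint8, red, green, blue); there is no depth.
- ctrl.camera_info(name): a dict with "K" (3x3 intrinsics, pixels), "dist_coeffs" ([k1, k2, p1, p2, k3] as OpenCV has them; the pictures are not rectified), "camera_from_world" (4x4, takes a point from world to camera coordinates). Camera axes: x right, y up, looking along -z (the intrinsics and any distortion apply to the point x, -y, -z); pixel columns grow to the right and rows downward; lengths in m; the calibration is good to about 2 mm. A picture is of the moment at which its call begins. camera_info takes no time and is no camera call.
- ctrl.finish_job(): hands the job in, once; it reports no verdict.
The state is a dict: "t": time; "q": joint angles; "dq": joint speeds; "effort": joint torques, N m; "tool_pos": TCP position; "tool_rot": TCP orientation; "contact_force": force on the tool from outside, world axes, zero at the start; "wrist_torque": the same for the moment, N m; "opening": finger opening in m.
Only numpy, scipy, OpenCV 4.12 (cv2) and the standard library are available. Lean on these libraries where they do the work, as an engineer would, in place of code of your own. Each camera call takes 0.05 s, during which the arm holds its last target.

### The job

Unscrew the blue-handled plug from the side of the air manifold: turn its ball-ended bar handle anticlockwise (as seen facing the port) until the thread lets go, then draw the plug straight out of its port. Set it down in the white parts tray, without letting it drop from a height, and leave the red-handled plug screwed in as it is.

Things in the scene. Friction and masses are not known exactly. Their poses are not given: they have to be found in the camera images.
- blue_plug: Plug to remove, 150 g. BLUE handle: 12 mm bar across, with a 22 mm ball at each end, ball centres 40 mm from the axis. Origin: bar's middle, on the plug's axis. At the start x points into the port, y left as one faces the port, z up; the upper ball is 40 deg right of up, at (0, -26, 31) mm. Along x: 18 mm stem to 44 mm, 34 mm flange to 52 (at the port face), 20 mm nose to 88 with 31 mm wide lugs.
- red_plug: Bystander: same plug and start angle, RED; stays screwed in. Thread of both: turned anticlockwise facing the port (upper ball from right over the top to left) it draws straight out at 58 to 85 deg of turn (best 75, stop near 90). Turns easily, stays put. Fingers from above pinch a ball along x; it swivels in them as they follow the arc, and once out the plug hangs from it, lower ball 91 mm below.
- manifold: Grey air manifold, fixed block 70 mm deep (x), 260 long (y), 115 high, brass fittings on top to 139. Origin: centre of its underside, on the bench. x: into the block from the face with the two ports, so they face -x; y: left as one faces them; z up. Port axes along x, at y = +65 and -65 mm, 80 mm high; port face at x = -35. A seated plug's origin is at x = -87. Which plug is where varies.
- tray: The white open parts tray, fixed to the bench, 190 x 190 mm outside, 35 mm high, walls and floor 5 mm thick. Origin: centre of its underside on the bench.

How it is judged:
By the outcome, as a careful person would: the job done as asked, in the order asked, and still so for the second after the job is handed in, with the robot touching nothing.
It also fails if it takes over 42 s, if anything falls off the work surface, if the arm or the gripper's body presses on something with over 40 N, if the wrist force passes 120 N, or if a joint passes its speed limit or range.

## Working session

There is one attempt and no reset: what is moved stays moved. The work goes in short steps, Python scripts to look and compute and a tool call to move; the robot and the scene stay as the last step left them, time stands still between calls to the robot, and variables do not carry over. Pictures are saved under pics/ and viewed, and the job is handed in when it is done.

Besides the shell and the picture viewer there is one more tool, called after "Emit:" as name(argument=value, ...), one argument or row to a line, values as JSON. jog_arm: Moves the arm, as the interface text tells. Its arguments: {"type":"object","properties":{"steps":{"type":"array","items":{"type":"array"}},"fingers":{"type":"number"},"grip_force":{"type":"number"}},"required":["steps"]}

```bash
mkdir -p pics
python3 - <<'E'
from station import ctrl
import cv2
o=ctrl.get_obs()
for k,v in o.items(): print(k,v)
for n in("side","top"):
    im=ctrl.get_image(n); cv2.imwrite(f"pics/{n}0.png",im[:,:,::-1]); print(n,ctrl.camera_info(n))
E
```

```text
t 0.0
q [-1.35500941e+00  5.33951109e-02  1.61433318e+00  4.08549704e-06
  1.47597702e+00 -1.19024445e-01]
dq [-0.00120758 -0.00100404 -0.00061543 -0.00073942  0.00011989 -0.00131326]
effort [-2.37166212e-03 -3.93680906e+01 -3.70175457e+01 -3.59102041e-04
  7.04679958e-03  7.29043109e-06]
tool_pos [ 0.20529752 -0.59003426  0.40341551]
tool_rot [-3.09559354e+00 -5.23115196e-01  1.54009270e-04]
contact_force [0.48160257 1.10280225 0.45225438]
wrist_torque [-0.06521769  0.0194744   0.01341947]
opening 0.085175410141946
side {'K': array([[476.23822136,   0.        , 325.16532349],
       [  0.        , 476.23822136, 237.33213823],
       [  0.        ,   0.        ,   1.        ]]), 'dist_coeffs': array([-0.11906754,  0.        ,  0.        ,  0.        ,  0.        ]), 'camera_from_world': array([[ 0.86733884, -0.49753576, -0.01347255, -0.49637731],
       [ 0.30568598,  0.5111408 ,  0.80330017, -0.23199086],
       [-0.39278419, -0.7008518 ,  0.59542198, -0.55593331],
       [ 0.        ,  0.        ,  0.        ,  1.        ]])}
top {'K': array([[566.55037947,   0.        , 314.53878203],
       [  0.        , 566.55037947, 242.15119775],
       [  0.        ,   0.        ,   1.        ]]), 'dist_coeffs': array([-0.06729582,  0.        ,  0.        ,  0.        ,  0.        ]), 'camera_from_world': array([[-0.00652503, -0.99995361,  0.00708505, -0.00328073],
       [ 0.99543027, -0.00582018,  0.09531368, -0.54353006],
       [-0.09526802,  0.0076746 ,  0.99542207, -1.01465716],
       [ 0.        ,  0.        ,  0.        ,  1.        ]])}
```

View pics/side0.png

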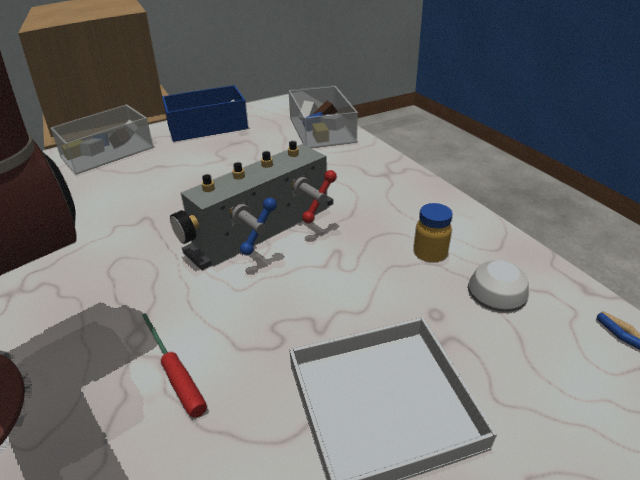

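View pics/top0.png

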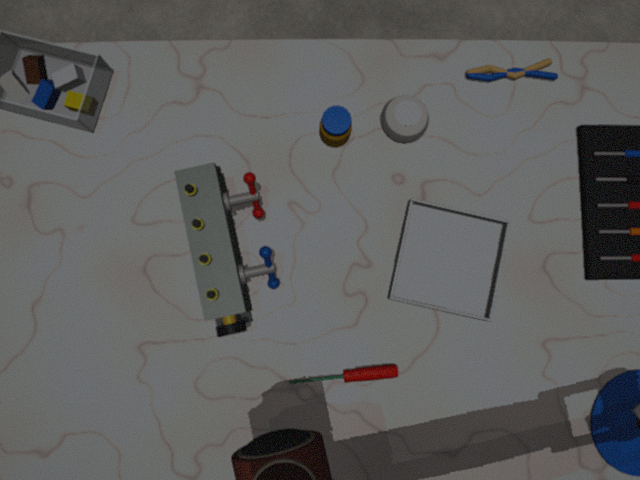

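```bash
cat > h.py <<'E'
from station import ctrl
import numpy as np, cv2
from scipy.spatial.transform import Rotation as R
def ray(n,uv):
    c=ctrl.camera_info(n); p=cv2.undistortPoints(np.array([[uv]],float),c["K"],c["dist_coeffs"])[0,0]
    T=c["camera_from_world"]; d=T[:3,:3].T@np.array([p[0],-p[1],-1.]); return -T[:3,:3].T@T[:3,3], d/np.linalg.norm(d)
def proj(n,P):
    c=ctrl.camera_info(n);T=c["camera_from_world"];q=(T[:3,:3]@np.atleast_2d(P).T).T+T[:3,3]
    q=q*[1,-1,-1]; return cv2.projectPoints(q,np.zeros(3),np.zeros(3),c["K"],c["dist_coeffs"])[0][:,0]
def plane(n,uv,z):
    o,d=ray(n,uv); return o+d*(z-o[2])/d[2]
def tri(a,b):
    (o1,d1),(o2,d2)=ray("side",a),ray("top",b)
    s=np.linalg.lstsq(np.stack([d1,-d2],1),o2-o1,rcond=None)[0]
    p,q=o1+s[0]*d1,o2+s[1]*d2; return (p+q)/2,np.linalg.norm(p-q)
def mask(im,col):
    h=cv2.cvtColor(im,cv2.COLOR_RGB2HSV); H,S,V=h[...,0],h[...,1],h[...,2]
    m=((H>105)&(H<130)) if col=="blue" else ((H<8)|(H>172))
    return (m&(S>150)&(V>40)).astype(np.uint8)
def balls(im,col,box,sep):
    x0,y0,x1,y1=box; m=mask(im,col)[y0:y1,x0:x1]
    d=cv2.GaussianBlur(cv2.distanceTransform(cv2.resize(m*255,None,fx=4,fy=4,interpolation=cv2.INTER_CUBIC)//128,cv2.DIST_L2,5),(0,0),2); out=[]
    for _ in range(2):
        _,v,_,l=cv2.minMaxLoc(d); out.append(((l[0]+.5)/4-.5+x0,(l[1]+.5)/4-.5+y0,v/4)); cv2.circle(d,l,int(4*sep),0,-1)
    return out
E
python3 - <<'E'
from h import *
S=cv2.imread("pics/side0.png")[:,:,::-1].copy();T=cv2.imread("pics/top0.png")[:,:,::-1].copy()
for c,sb,tb in(("blue",(232,190,285,262),(255,240,290,295)),("red",(298,165,345,225),(238,168,272,222))):
    s=sorted(balls(S,c,sb,14),key=lambda a:a[1]); t=sorted(balls(T,c,tb,11),key=lambda a:a[1])
    if 0: pass
    print(c,np.round(s,1).tolist(),np.round(t,1).tolist())
    P=[tri(s[i][:2],t[i][:2]) for i in(0,1)]
    for p in P: print(np.round(p[0]*1000,1),round(p[1]*1000,1))
    print(np.linalg.norm(P[0][0]-P[1][0]))
# tray: white floor contour top
g=cv2.cvtColor(T,cv2.COLOR_RGB2GRAY)
for uv in((410,201),(507,223),(489,320),(388,298)): print(plane("top",uv,.035).round(3))
for uv in((214,163),(176,171)): print(plane("top",uv,.115).round(4))
E
```

```text
blue [[270.1, 203.1, 4.6], [246.9, 246.1, 4.1]] [[265.1, 252.1, 4.6], [275.6, 282.4, 2.5]]
[518.8  77.5 109.2] 0.7
[468.1  63.6  53.1] 2.9
0.07689700188534142
red [[329.9, 175.4, 4.5], [308.4, 215.6, 4.7]] [[248.9, 177.9, 4.6], [257.9, 212.4, 4.4]]
[645.5 106.1 108.8] 2.4
[595.2  95.8  48.5] 1.6
0.07923561147994782
[ 0.618 -0.183  0.035]
[ 0.576 -0.362  0.035]
[ 0.399 -0.322  0.035]
[ 0.44  -0.139  0.035]
[0.6716 0.1646 0.115 ]
[0.6582 0.2295 0.115 ]
```

Emit:
jog_arm(
  steps=[
    [[3.2, -3.3, 0], [0, 0, 0]],
    [[3.2, -3.3, 0], [0, 0, 0]],
    [[3.2, -3.3, 0], [0, 0, 0]],
    [[3.2, -3.3, 0], [0, 0, 0]],
    [[3.2, -3.3, 0], [0, 0, 0]],
    [[3.2, -3.3, 0], [0, 0, 0]],
    [[3.2, -3.3, 0], [0, 0, 0]],
    [[3.2, -3.3, 0], [0, 0, 0]],
  ],
  fingers=-0.06,
  grip_force=40,
)

```text
t: 0.9
tool_pos: [0.3625, -0.2488, 0.3988]
tool_rot: [-3.091, -0.504, 0.002]
contact_force: [1.4, -0.5, 1.0]
opening: 0.0403
```

```bash
cat >> h.py <<'E'
def delta(target,yawdeg):
    "shift in tool cm and rotvec deg to TCP target w/ tool down and tool x at yaw"
    o=ctrl.get_obs(); A=R.from_rotvec(o["tool_rot"]); a=np.radians(yawdeg)
    B=R.from_matrix(np.array([[np.cos(a),np.sin(a),0],[np.sin(a),-np.cos(a),0],[0,0,-1]]))
    print("t",round(o["t"],2),"pos",o["tool_pos"].round(4),"F",o["contact_force"].round(1),"open",round(o["opening"],4))
    print("shift cm",(A.inv().apply(np.array(target)-o["tool_pos"])*100).round(2),"turn",np.degrees((A.inv()*B).as_rotvec()).round(2), "tool axes shift after turn",(B.inv().apply(np.array(target)-o["tool_pos"])*100).round(2))
E
python3 -c "
from h import *
delta([.5186,.0777,.33],12.7)"
```

```text
t 0.9 pos [ 0.3625 -0.2488  0.3988] F [ 1.4 -0.5  1. ] open 0.0403
shift cm [ 25.18 -25.93   7.12] turn [-0.54  0.03  5.84] tool axes shift after turn [ 22.41 -28.42   6.88]
```

Emit:
jog_arm(
  steps=[
    [[2.8, -3.5, 0], [-0.5, 0, 5.8]],
    [[2.8, -3.5, 0], [0, 0, 0]],
    [[2.8, -3.5, 0], [0, 0, 0]],
    [[2.8, -3.5, 0], [0, 0, 0]],
    [[2.8, -3.5, 0], [0, 0, 0]],
    [[2.8, -3.5, 1], [0, 0, 0]],
    [[2.8, -3.5, 2], [0, 0, 0]],
    [[2.0, -2.5, 2], [0, 0, 0]],
  ],
)

```text
t: 1.7
tool_pos: [0.5133, 0.0795, 0.3499]
tool_rot: [3.121, 0.344, 0.013]
contact_force: [1.0, -0.9, 0.7]
opening: 0.0402
```

```bash
python3 -c "
from h import *
delta([.5186,.0777,.33],12.7)"
```

```text
t 1.7 pos [0.5133 0.0795 0.3499] F [ 1.  -0.9  0.7] open 0.0402
shift cm [0.46 0.29 1.99] turn [ 0.14 -0.45 -0.11] tool axes shift after turn [0.48 0.29 1.99]
```

Emit:
jog_arm(
  steps=[
    [[0.5, 0.3, 2], [0, -0.4, 0]],
    [[0, 0, 0], [0, 0, 0]],
  ],
)

```text
t: 1.9
tool_pos: [0.5187, 0.0818, 0.3251]
tool_rot: [3.121, 0.355, -0.009]
contact_force: [-0.8, -1.4, 0.3]
opening: 0.0405
```

```bash
python3 -c "
from h import *
delta([.5186,.0777,.267],12.7)
for n in('side','top'): cv2.imwrite(f'pics/{n}1.png',ctrl.get_image(n)[:,:,::-1][100:340,120:440].repeat(2,0).repeat(2,1))"
```

```text
t 1.9 pos [0.5187 0.0818 0.3251] F [-0.8 -1.4  0.3] open 0.0405
shift cm [-0.07  0.4   5.81] turn [0.01 0.34 0.28] tool axes shift after turn [-0.1   0.4   5.81]
```

View pics/side1.png

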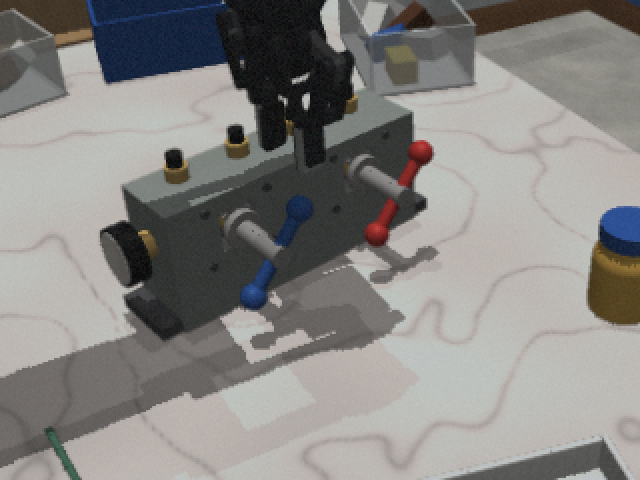

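View pics/top1.png

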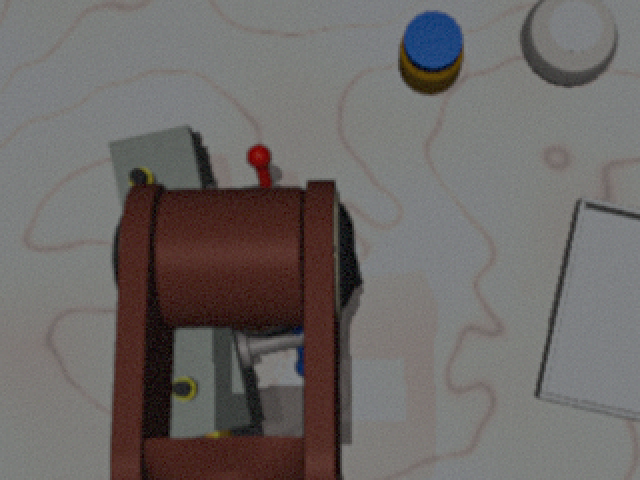

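Emit:
jog_arm(
  steps=[
    [[-0.1, 0.4, 0], [0, 0.3, 0.3]],
    [[0, 0, 2], [0, 0, 0]],
    [[0, 0, 2], [0, 0, 0]],
    [[0, 0, 1.4], [0, 0, 0]],
    [[0, 0, 0], [0, 0, 0]],
  ],
)

```text
t: 2.5
tool_pos: [0.521, 0.0727, 0.2812]
tool_rot: [3.121, 0.333, 0.031]
contact_force: [-0.1, 0.2, -0.7]
opening: 0.0402
```

```bash
python3 -c "
from h import *
delta([.5186,.0777,.266],12.7)
for n in('side',): cv2.imwrite(f'pics/{n}2.png',cv2.resize(ctrl.get_image(n)[:,:,::-1][120:280,180:380],None,fx=3.5,fy=3.5))"
```

```text
t 2.5 pos [0.521  0.0727 0.2812] F [-0.1  0.2 -0.7] open 0.0402
shift cm [-0.15 -0.55  1.51] turn [ 0.27 -1.1  -0.51] tool axes shift after turn [-0.12 -0.54  1.52]
```

View pics/side2.png

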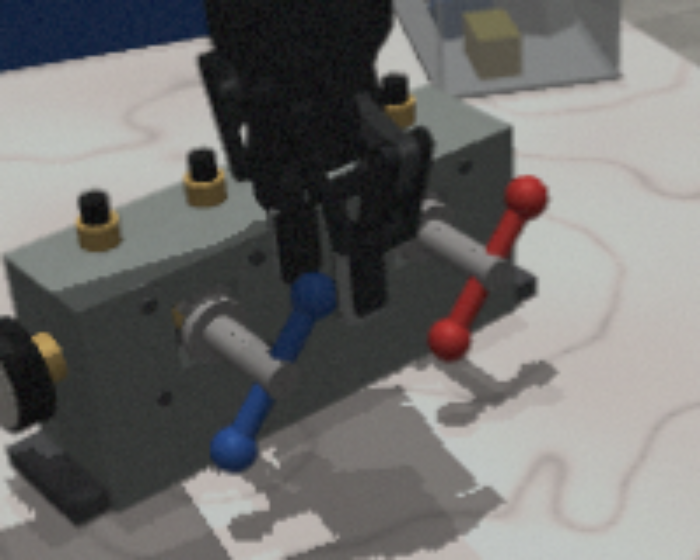

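Emit:
jog_arm(
  steps=[
    [[-0.1, -0.5, 0], [0.2, -1.1, -0.5]],
    [[0, 0, 1.0], [0, 0, 0]],
    [[0, 0, 0.5], [0, 0, 0]],
    [[0, 0, 0], [0, 0, 0]],
  ],
)

```text
t: 2.95
tool_pos: [0.5204, 0.0774, 0.27]
tool_rot: [3.12, 0.347, 0.01]
contact_force: [0.1, 0.4, -0.8]
opening: 0.0401
```

```bash
python3 -c "
from h import *
delta([.5186,.0777,.266],12.7)"
```

```text
t 2.95 pos [0.5204 0.0774 0.27  ] F [ 0.1  0.4 -0.8] open 0.0401
shift cm [-0.18 -0.07  0.4 ] turn [ 0.15 -0.36 -0.  ] tool axes shift after turn [-0.17 -0.07  0.4 ]
```

Emit:
jog_arm(
  steps=[
    [[-0.15, 0, 0.4], [0, -0.4, 0]],
    [[0, 0, 0], [0, 0, 0]],
  ],
)

```text
t: 3.15
tool_pos: [0.5189, 0.0772, 0.2656]
tool_rot: [3.12, 0.347, -0.002]
contact_force: [0.4, -0.5, 0.9]
opening: 0.04
```

Emit:
jog_arm(
  steps=[
    [[0, 0, 0], [0, 0, 0]],
    [[0, 0, 0], [0, 0, 0]],
    [[0, 0, 0], [0, 0, 0]],
    [[0, 0, 0], [0, 0, 0]],
  ],
  fingers=-1,
  grip_force=40,
)

```text
t: 3.55
tool_pos: [0.5188, 0.0773, 0.2656]
tool_rot: [3.12, 0.348, -0.003]
contact_force: [-0.1, 0.7, 0.0]
opening: 0.0192
```

```bash
python3 -c "
from h import *
delta([.5186,.0777,.266],12.7)
for n in('side',): cv2.imwrite(f'pics/{n}3.png',cv2.resize(ctrl.get_image(n)[:,:,::-1][120:280,180:380],None,fx=3.5,fy=3.5))"
```

```text
t 3.55 pos [0.5188 0.0773 0.2656] F [-0.1  0.7  0. ] open 0.0192
shift cm [-0.01 -0.04 -0.04] turn [0.14 0.11 0.03] tool axes shift after turn [-0.01 -0.04 -0.04]
```

View pics/side3.png

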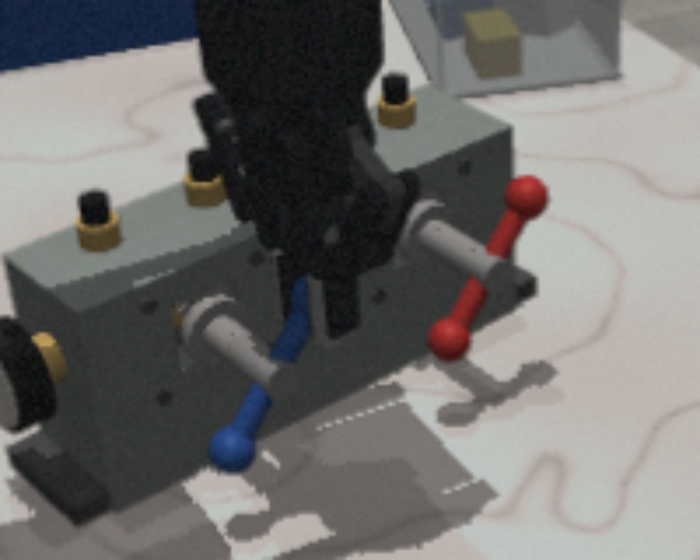

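Emit:
jog_arm(
  steps=[
    [[-0.42, 0, -0.31], [0, 0, 0]],
    [[-0.46, 0, -0.25], [0, 0, 0]],
    [[-0.49, 0, -0.19], [0, 0, 0]],
    [[0, 0, 0], [0, 0, 0]],
  ],
)

```text
t: 4.0
tool_pos: [0.5049, 0.0741, 0.2733]
tool_rot: [3.12, 0.348, 0.004]
contact_force: [1.4, 0.3, -2.5]
opening: 0.0196
```

```bash
cat >> h.py <<'E'
P0=np.array([.5188,.0773,.2656])
def arc(a,ox=0,out=0):
    r=np.radians(12.7);u=np.array([np.cos(r),np.sin(r),0]);o=np.array([np.sin(r),-np.cos(r),0])
    s=lambda d:np.array([np.sin(np.radians(d)),np.cos(np.radians(d))])*.04
    e=s(a)-s(40); return P0+u*e[0]+np.array([0,0,e[1]])+o*out
E
python3 -c "
from h import *
delta(arc(17.5),12.7)"
```

```text
t 4.0 pos [0.5049 0.0741 0.2733] F [ 1.4  0.3 -2.5] open 0.0196
shift cm [ 0.06 -0.01  0.02] turn [ 0.17 -0.13  0.02] tool axes shift after turn [ 0.06 -0.01  0.02]
```

Tracking the arc with little force. Continue.

Emit:
jog_arm(
  steps=[
    [[-0.45, 0, -0.1], [0, 0, 0]],
    [[-0.52, 0, -0.06], [0, 0, 0]],
    [[-0.52, 0, 0.01], [0, 0, 0]],
    [[0, 0, 0], [0, 0, 0]],
  ],
)

```text
t: 4.4
tool_pos: [0.4911, 0.0711, 0.2767]
tool_rot: [3.121, 0.348, 0.023]
contact_force: [1.0, 0.5, -3.1]
opening: 0.0194
```

```bash
python3 -c "
from h import *
delta(arc(-5),12.7)"
```

```text
t 4.4 pos [0.4911 0.0711 0.2767] F [ 1.   0.5 -3.1] open 0.0194
shift cm [-0.08  0.    0.19] turn [ 0.16 -0.81  0.04] tool axes shift after turn [-0.08  0.    0.19]
```

Emit:
jog_arm(
  steps=[
    [[-0.6, 0, 0.24], [0, -0.8, 0]],
    [[-0.5, 0, 0.16], [0, 0, 0]],
    [[0, 0, 0], [0, 0, 0]],
  ],
)

```text
t: 4.7
tool_pos: [0.4827, 0.0687, 0.2766]
tool_rot: [3.119, 0.348, 0.02]
contact_force: [1.7, 0.9, -3.0]
opening: 0.0194
```

```bash
python3 -c "
from h import *
delta(arc(-20),12.7);delta(arc(-34),12.7)"
```

```text
t 4.7 pos [0.4827 0.0687 0.2766] F [ 1.7  0.9 -3. ] open 0.0194
shift cm [-0.23 -0.05  0.41] turn [ 0.28 -0.7   0.05] tool axes shift after turn [-0.23 -0.05  0.41]
t 4.7 pos [0.4827 0.0687 0.2766] F [ 1.7  0.9 -3. ] open 0.0194
shift cm [-1.11 -0.05  0.84] turn [ 0.28 -0.7   0.05] tool axes shift after turn [-1.1  -0.05  0.85]
```

Emit:
jog_arm(
  steps=[
    [[-0.5, 0, 0.5], [0, -0.7, 0]],
    [[-0.3, 0, 0.3], [0, 0, 0]],
    [[0, 0, 0], [0, 0, 0]],
  ],
)

```text
t: 5.0
tool_pos: [0.479, 0.0669, 0.2751]
tool_rot: [3.117, 0.346, 0.028]
contact_force: [2.0, 3.6, -3.9]
opening: 0.0194
```

```bash
python3 -c "
from h import *
delta(arc(-34),12.7)
for n in('side',): cv2.imwrite(f'pics/{n}4.png',cv2.resize(ctrl.get_image(n)[:,:,::-1][120:280,180:380],None,fx=3.5,fy=3.5))"
```

```text
t 5.0 pos [0.479  0.0669 0.2751] F [ 2.   3.6 -3.9] open 0.0194
shift cm [-0.71 -0.14  0.68] turn [ 0.43 -0.98 -0.03] tool axes shift after turn [-0.7  -0.13  0.7 ]
```

View pics/side4.png

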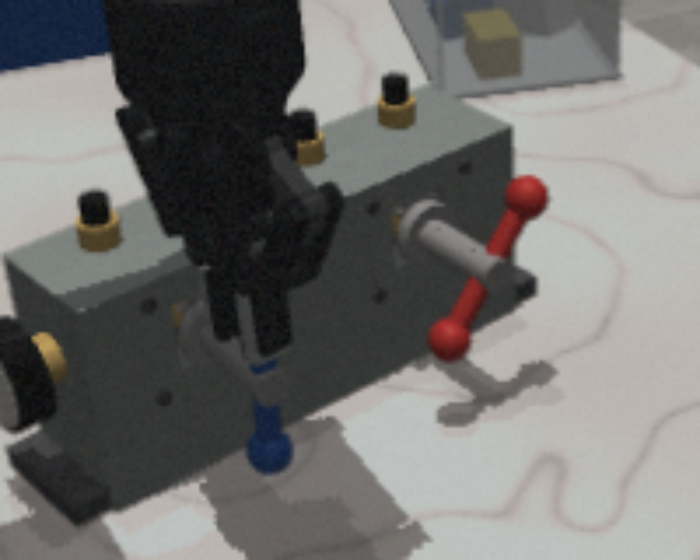

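Emit:
jog_arm(
  steps=[
    [[-0.4, -0.1, 0.4], [0.3, -0.9, 0]],
    [[0, 0, 0], [0, 0, 0]],
  ],
  grip_force=30,
)

```text
t: 5.25
tool_pos: [0.4771, 0.0665, 0.2742]
tool_rot: [3.116, 0.347, 0.014]
contact_force: [2.4, 3.6, -2.6]
opening: 0.019
```

```bash
python3 -c "
from h import *
delta(arc(-34),12.7);print(ctrl.get_obs()['wrist_torque'])"
```

```text
t 5.25 pos [0.4771 0.0665 0.2742] F [ 2.4  3.6 -2.6] open 0.019
shift cm [-0.5  -0.14  0.6 ] turn [ 0.4  -0.46  0.01] tool axes shift after turn [-0.5  -0.14  0.61]
[ 0.56096266 -0.48352563  0.21456853]
```

Emit:
jog_arm(
  steps=[
    [[-0.6, -0.2, 0.6], [0.3, -0.5, 0]],
    [[-0.3, 0, 0.3], [0, 0, 0]],
    [[0, 0, 0], [0, 0, 0]],
  ],
)

```text
t: 5.55
tool_pos: [0.4709, 0.0654, 0.2701]
tool_rot: [3.115, 0.346, 0.016]
contact_force: [2.9, 1.2, 0.9]
opening: 0.0192
```

```bash
cat >> h.py <<'E'
def lower(name):
    im=ctrl.get_image("side"); cv2.imwrite(name,cv2.resize(im[:,:,::-1][120:280,180:380],None,fx=3.5,fy=3.5))
    m=mask(im,"blue"); m[:215]=0;m[280:]=0;m[:,:225]=0;m[:,300:]=0
    d=cv2.GaussianBlur(cv2.distanceTransform(m,cv2.DIST_L2,5),(0,0),.7);_,v,_,l=cv2.minMaxLoc(d)
    # intersect with vertical plane of handle
    C=np.array([.4934,.0716,.0795]);r=np.radians(12.7);u=np.array([np.cos(r),np.sin(r),0]);n=np.array([np.sin(r),-np.cos(r),0])
    o,dd=ray("side",l);p=o+dd*((C-o)@n)/(dd@n)-C
    print("lower px",l,v,"u,z mm",p@u*1e3,p[2]*1e3,"angle right",np.degrees(np.arctan2(-(p@u),-p[2])))
E
python3 -c "
from h import *
delta(arc(-34),12.7);lower('pics/side5.png')"
```

```text
t 5.55 pos [0.4709 0.0654 0.2701] F [2.9 1.2 0.9] open 0.0192
shift cm [ 0.13 -0.11  0.19] turn [ 0.48 -0.53 -0.02] tool axes shift after turn [ 0.13 -0.11  0.19]
lower px (263, 245) 3.5833022594451904 u,z mm 3.5869242159631 -41.50311654945736 angle right -4.939537738758794
```

View pics/side5.png

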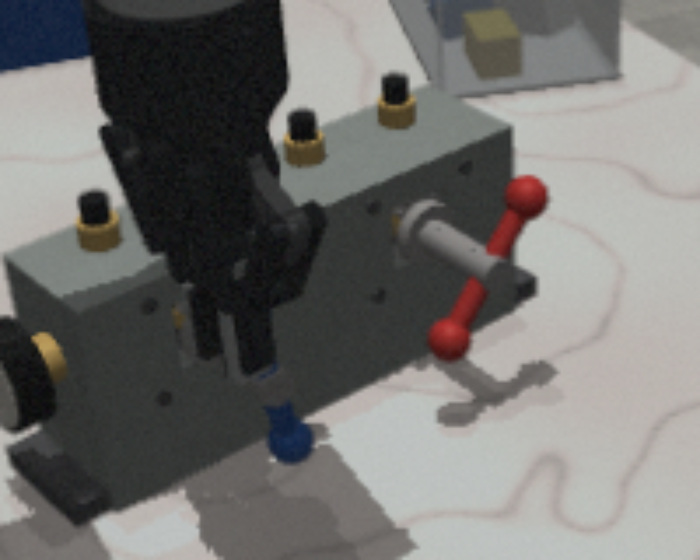

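```bash
python3 -c "
from h import *
C=np.array([.4934,.0716,.0795]);r=np.radians(12.7);u=np.array([np.cos(r),np.sin(r),0])
for a in(40,20,0,-5,-15,-25,-35):
    d=u*np.sin(np.radians(a))*.04+np.array([0,0,np.cos(np.radians(a))*.04])
    q=proj('side',[C+d,C-d,C]); print(a,q.round(1).tolist(),((q-[180,120])*3.5).round().tolist())
o=ctrl.get_obs();A=R.from_rotvec(o['tool_rot']); g=o['tool_pos']+A.apply([0,0,.155]);print(g,((proj('side',g)-[180,120])*3.5).round(), A.as_matrix().round(3))
"
```

```text
40 [[270.2, 202.7], [247.6, 247.3], [258.8, 225.2]] [[316.0, 290.0], [237.0, 446.0], [276.0, 368.0]]
20 [[263.6, 201.8], [254.2, 247.6], [258.8, 225.2]] [[293.0, 286.0], [260.0, 446.0], [276.0, 368.0]]
0 [[256.3, 203.8], [261.2, 245.2], [258.8, 225.2]] [[267.0, 293.0], [284.0, 438.0], [276.0, 368.0]]
-5 [[254.5, 204.8], [262.9, 244.2], [258.8, 225.2]] [[261.0, 297.0], [290.0, 435.0], [276.0, 368.0]]
-15 [[250.9, 207.1], [266.1, 241.9], [258.8, 225.2]] [[248.0, 305.0], [302.0, 427.0], [276.0, 368.0]]
-25 [[247.6, 210.1], [269.2, 239.1], [258.8, 225.2]] [[236.0, 315.0], [312.0, 417.0], [276.0, 368.0]]
-35 [[244.5, 213.5], [271.9, 235.9], [258.8, 225.2]] [[226.0, 327.0], [322.0, 406.0], [276.0, 368.0]]
[0.4726234  0.06446355 0.1150968 ] [[230. 323.]] [[ 0.976  0.22   0.011]
 [ 0.22  -0.976 -0.006]
 [ 0.009  0.008 -1.   ]]
```

```bash
python3 -c "
import cv2
im=cv2.imread('pics/side5.png'); cv2.imwrite('pics/side5z.png',cv2.resize(im[260:500,150:390],None,fx=2.5,fy=2.5,interpolation=cv2.INTER_CUBIC))"
```

```text
(no output)
```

View pics/side5z.png

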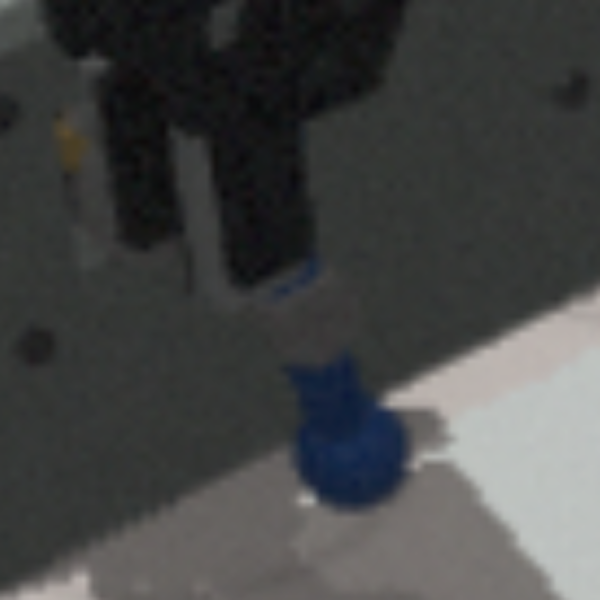

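```bash
python3 -c "
from h import *
a=cv2.imread('pics/side3.png');
im=ctrl.get_image('side')[:,:,::-1];t=ctrl.get_image('top')[:,:,::-1]
b=cv2.resize(im[170:260,215:305],(400,400),interpolation=cv2.INTER_CUBIC)
c=cv2.resize(t[215:315,215:315],(400,400),interpolation=cv2.INTER_CUBIC)
x=np.hstack([b,c]).astype(float); cv2.imwrite('pics/z6.png',np.clip((x/255)**.5*255,0,255).astype(np.uint8))
a=cv2.resize(a[175:490,120:435],(600,600),interpolation=cv2.INTER_CUBIC).astype(float);cv2.imwrite('pics/z3.png',np.clip((a/255)**.5*255,0,255).astype(np.uint8))
"
```

```text
(no output)
```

View pics/z6.png

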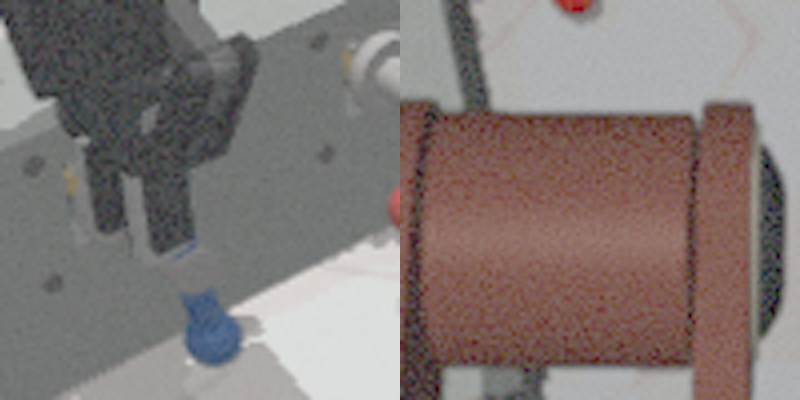

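View pics/z3.png

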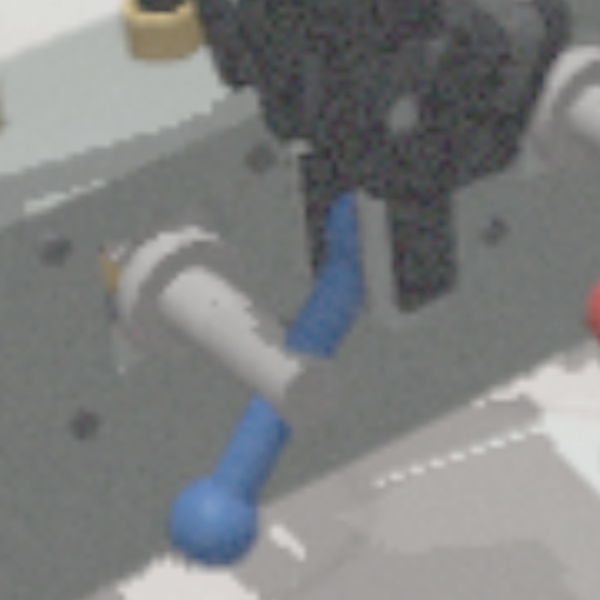

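Emit:
jog_arm(
  steps=[
    [[0, 0, 0], [0, 0, 0]],
    [[0, 0, 0], [0, 0, 0]],
    [[0, 0, -2], [0, 0, 0]],
    [[0, 0, -3], [0, 0, 0]],
    [[0, 0, -4], [0, 0, 0]],
  ],
  fingers=-0.06,
)

```text
t: 6.2
tool_pos: [0.4651, 0.0661, 0.3479]
tool_rot: [3.118, 0.348, -0.041]
contact_force: [0.7, -0.2, -0.0]
opening: 0.0398
```

```bash
python3 -c "
from h import *
delta(arc(-34),12.7);lower('pics/side7.png')
g=P0-[0,0,.155]; print((proj('side',g)-[180,120])*3.5)"
```

```text
t 6.2 pos [0.4651 0.0661 0.3479] F [ 0.7 -0.2 -0. ] open 0.0398
shift cm [0.89 0.08 7.96] turn [0.06 1.52 0.04] tool axes shift after turn [0.68 0.09 7.98]
lower px (256, 219) 2.5656087398529053 u,z mm -3.810489251954042 13.601648022404946 angle right 164.34983289425352
[[316.09121915 288.47920337]]
```

View pics/side7.png

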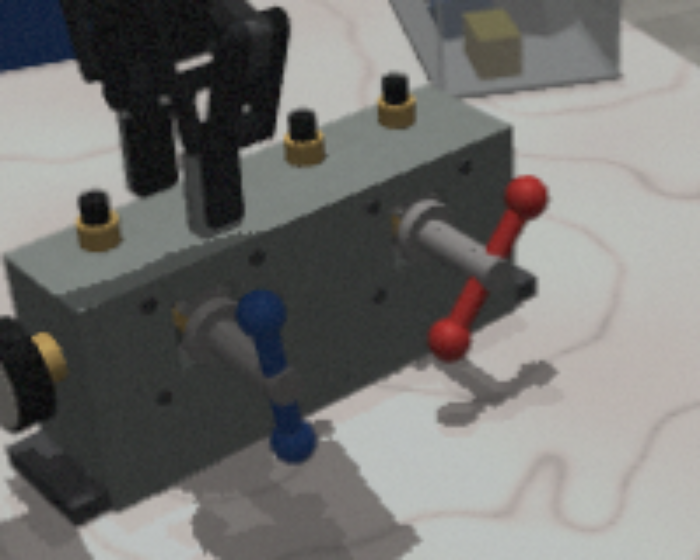

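Emit:
jog_arm(
  steps=[
    [[0, 4.5, 0], [0, 1.5, 0]],
    [[0, 4.8, 0], [0, 0, 0]],
    [[0, 4.8, 0], [0, 0, 0]],
    [[0, 4, 0], [0, 0, 0]],
  ],
)

```text
t: 6.65
tool_pos: [0.5074, -0.1103, 0.3575]
tool_rot: [3.12, 0.368, 0.019]
contact_force: [0.6, 0.8, -0.2]
opening: 0.0397
```

Run:
```python
from h import *
S=ctrl.get_image('side');T=ctrl.get_image('top')
x=np.hstack([cv2.resize(S[180:270,215:305],(400,400),interpolation=cv2.INTER_CUBIC),cv2.resize(T[215:315,215:315],(400,400),interpolation=cv2.INTER_CUBIC)])[:,:,::-1].astype(float)
cv2.imwrite('pics/z8.png',np.clip((x/255)**.5*255,0,255).astype(np.uint8))
s=sorted(balls(S,'blue',(232,190,285,262),14),key=lambda a:a[1]); print(s)
t=balls(T,'blue',(250,235,295,295),7);print(t)
```

```text
[(254.125, 208.375, 5.374126434326172), (264.125, 247.375, 2.8021275997161865)]
[(271.125, 270.875, 3.2585060596466064), (268.625, 261.375, 0.6006174087524414)]
```

View pics/z8.png

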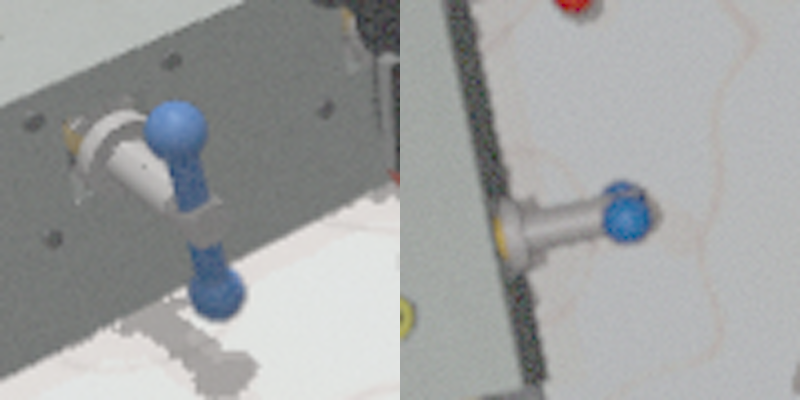

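Run:
```python
from h import *
C=np.array([.4934,.0716,.0795]);r=np.radians(12.7);u=np.array([np.cos(r),np.sin(r),0]);n=np.array([np.sin(r),-np.cos(r),0])
for s,t in (((254.3,208.8),(271.3,269.2)),((254.1,208.4),(271.1,270.9))):
    p,e=tri(s,t); d=p-C; print(p.round(4),e,(d@u*1e3,d@n*1e3,d[2]*1e3),np.linalg.norm([d@u,d[2]]))
# also lower ball with plane at various out
o,dd=ray("side",(263.8,246.2))
for out in(0,.004,.008,.012):
    q=o+dd*((C+n*out-o)@n)/(dd@n)-C; print(out,q@u*1e3,q[2]*1e3)
```

```text
[0.4889 0.067  0.1147] 0.002408498124608819 (np.float64(-5.439711449830549), np.float64(3.486613179739778), np.float64(35.20276737155163)) 0.03562057398853923
[0.4872 0.0669 0.1159] 0.00017639023349829073 (np.float64(-7.097728125927519), np.float64(3.269104944807579), np.float64(36.362364949918884)) 0.03704860765670786
0 4.864974721851379 -44.66453159743815
0.004 2.2963998914038912 -41.06607671203004
0.008 -0.2721749390436753 -37.46762182662204
0.012 -2.840749769491217 -33.86916694121393
```

```bash
python3 - <<'E'
from h import *
for nm,p,rv in(("7",[.4651,.0661,.3479],[3.118,.348,-.041]),("3",P0,[3.12,.348,-.003]),("2",[.521,.0727,.2812],[3.121,.333,.031]),("5",[.4709,.0654,.2701],[3.115,.346,.016])):
    A=R.from_rotvec(rv)
    op=.04 if nm in "72" else .0192
    for l in([0,0,.155],[0,op/2,.173],[0,-op/2,.173],[.011,op/2,.173],[-.011,op/2,.173],[.011,-op/2,.173],[-.011,-op/2,.173]):
        print(nm,l,((proj('side',np.array(p)+A.apply(l))-[180,120])*3.5).round().tolist())
E
python3 - <<'E'
import cv2,numpy as np
x=[]
for n,(a,b) in(('7',(90,20)),('3',(230,180)),('2',(230,180)),('5',(140,220))):
    i=cv2.imread(f'pics/side{n}.png')[b:b+220,a:a+180]; x.append(cv2.resize(i,(360,440)))
y=np.hstack(x).astype(float); y=cv2.resize(y,(800,245)); cv2.imwrite('pics/cmp.png',((y/255)**.45*255).astype(np.uint8))
E
```

```text
7 [0, 0, 0.155] [[182.0, 170.0]]
7 [0, 0.02, 0.173] [[215.0, 227.0]]
7 [0, -0.02, 0.173] [[160.0, 192.0]]
7 [0.011, 0.02, 0.173] [[237.0, 218.0]]
7 [-0.011, 0.02, 0.173] [[192.0, 236.0]]
7 [0.011, -0.02, 0.173] [[183.0, 184.0]]
7 [-0.011, -0.02, 0.173] [[138.0, 201.0]]
3 [0, 0, 0.155] [[316.0, 289.0]]
3 [0, 0.0096, 0.173] [[332.0, 331.0]]
3 [0, -0.0096, 0.173] [[306.0, 314.0]]
3 [0.011, 0.0096, 0.173] [[351.0, 322.0]]
3 [-0.011, 0.0096, 0.173] [[313.0, 340.0]]
3 [0.011, -0.0096, 0.173] [[325.0, 305.0]]
3 [-0.011, -0.0096, 0.173] [[287.0, 323.0]]
2 [0, 0, 0.155] [[329.0, 260.0]]
2 [0, 0.02, 0.173] [[360.0, 312.0]]
2 [0, -0.02, 0.173] [[306.0, 277.0]]
2 [0.011, 0.02, 0.173] [[379.0, 302.0]]
2 [-0.011, 0.02, 0.173] [[340.0, 322.0]]
2 [0.011, -0.02, 0.173] [[325.0, 268.0]]
2 [-0.011, -0.02, 0.173] [[286.0, 287.0]]
5 [0, 0, 0.155] [[230.0, 323.0]]
5 [0, 0.0096, 0.173] [[248.0, 366.0]]
5 [0, -0.0096, 0.173] [[223.0, 348.0]]
5 [0.011, 0.0096, 0.173] [[269.0, 356.0]]
5 [-0.011, 0.0096, 0.173] [[227.0, 377.0]]
5 [0.011, -0.0096, 0.173] [[243.0, 339.0]]
5 [-0.011, -0.0096, 0.173] [[202.0, 358.0]]
```

View pics/cmp.png

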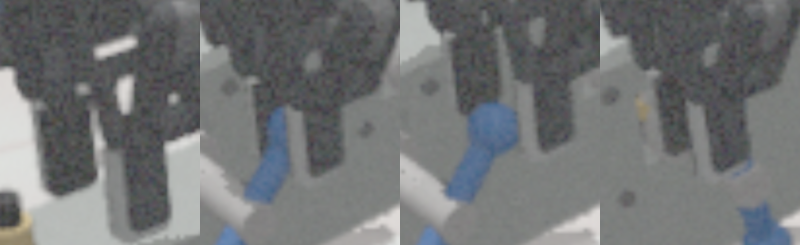

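```bash
python3 -c "
from h import *
delta([.488,.067,.33],12.7)"
```

```text
t 6.75 pos [ 0.5077 -0.1122  0.3573] F [-1.1  1.4 -0.4] open 0.0402
shift cm [  2.13 -17.9    2.71] turn [ 0.13 -0.64  0.48] tool axes shift after turn [  2.01 -17.91   2.73]
```

Emit:
jog_arm(
  steps=[
    [[0.5, -4.5, 0.3], [0, -0.6, 0.5]],
    [[0.5, -4.5, 0.4], [0, 0, 0]],
    [[0.5, -4.5, 0.5], [0, 0, 0]],
    [[0.5, -4.0, 0.5], [0, 0, 0]],
    [[0, -0.4, 0], [0, 0, 0]],
    [[0, 0, 0], [0, 0, 0]],
  ],
  fingers=-0.06,
)

```text
t: 7.35
tool_pos: [0.4841, 0.0725, 0.3327]
tool_rot: [-3.122, -0.339, 0.024]
contact_force: [-0.0, -1.7, 0.5]
opening: 0.0404
```

```bash
python3 -c "
from h import *
delta([.488,.067,.2705],12.7)"
```

```text
t 7.35 pos [0.4841 0.0725 0.3327] F [-0.  -1.7  0.5] open 0.0404
shift cm [0.36 0.64 6.21] turn [-0.17  0.88 -0.3 ] tool axes shift after turn [0.26 0.62 6.22]
```

Emit:
jog_arm(
  steps=[
    [[0.2, 0.6, 0], [-0.2, 0.9, -0.3]],
    [[0, 0, 2], [0, 0, 0]],
    [[0, 0, 2.2], [0, 0, 0]],
    [[0, 0, 0], [0, 0, 0]],
  ],
)

```text
t: 7.75
tool_pos: [0.4884, 0.0629, 0.29]
tool_rot: [3.12, 0.343, 0.005]
contact_force: [0.8, 0.1, -0.4]
opening: 0.0402
```

```bash
python3 -c "
from h import *
delta([.488,.067,.2705],12.7)"
```

```text
t 7.75 pos [0.4884 0.0629 0.29  ] F [ 0.8  0.1 -0.4] open 0.0402
shift cm [ 0.05 -0.42  1.94] turn [ 0.18 -0.18 -0.16] tool axes shift after turn [ 0.05 -0.41  1.95]
```

Emit:
jog_arm(
  steps=[
    [[0, -0.4, 0], [0.2, 0, -0.2]],
    [[0, 0, 1.2], [0, 0, 0]],
    [[0, 0, 0.8], [0, 0, 0]],
    [[0, 0, 0], [0, 0, 0]],
  ],
)

```text
t: 8.15
tool_pos: [0.4891, 0.0645, 0.2713]
tool_rot: [3.123, 0.343, 0.012]
contact_force: [0.5, -0.1, 0.4]
opening: 0.0403
```

```bash
python3 -c "
from h import *
delta([.488,.067,.2705],12.7)"
```

```text
t 8.15 pos [0.4891 0.0645 0.2713] F [ 0.5 -0.1  0.4] open 0.0403
shift cm [-0.05 -0.27  0.08] turn [ 0.05 -0.42 -0.16] tool axes shift after turn [-0.05 -0.27  0.08]
```

Emit:
jog_arm(
  steps=[
    [[-0.1, -0.3, 0.1], [0, -0.4, -0.2]],
    [[0, 0, 0], [0, 0, 0]],
  ],
)

```text
t: 8.35
tool_pos: [0.4875, 0.0674, 0.2705]
tool_rot: [3.121, 0.349, 0.0]
contact_force: [-0.1, -0.2, 0.1]
opening: 0.04
```

Emit:
jog_arm(
  steps=[
    [[0, 0, 0], [0, 0, 0]],
    [[0, 0, 0], [0, 0, 0]],
    [[0, 0, 0], [0, 0, 0]],
    [[0, 0, 0], [0, 0, 0]],
  ],
  fingers=-1,
  grip_force=80,
)

```text
t: 8.75
tool_pos: [0.4877, 0.0677, 0.2714]
tool_rot: [3.12, 0.351, 0.002]
contact_force: [0.8, 1.3, 0.1]
opening: 0.0181
```

```bash
python3 -c "
from h import *
delta([.488,.067,.2705],12.7);print(ctrl.get_obs()['wrist_torque'].round(2));lower('pics/side9.png')"
```

```text
t 8.75 pos [0.4877 0.0677 0.2714] F [0.8 1.3 0.1] open 0.0181
shift cm [0.01 0.08 0.09] turn [ 0.09 -0.08  0.12] tool axes shift after turn [0.01 0.08 0.09]
[-0.07 -0.07  0.05]
lower px (265, 246) 2.469292402267456 u,z mm 7.234752174975374 -45.50508185601875 angle right -9.033719995441269
```

View pics/side9.png

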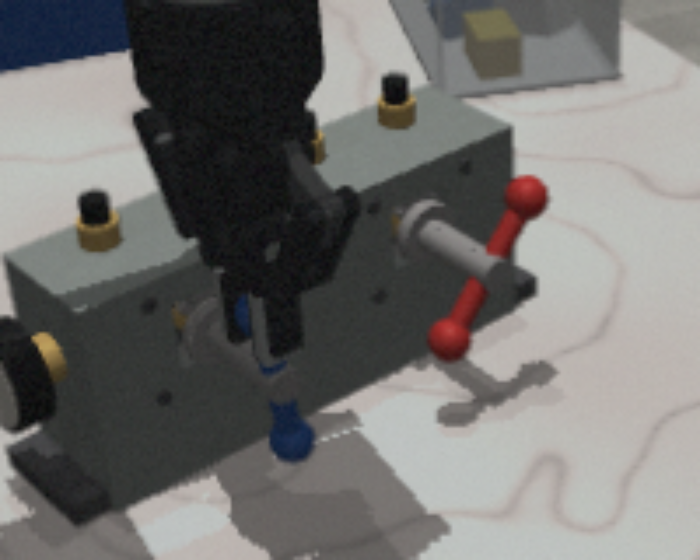

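Emit:
jog_arm(
  steps=[
    [[-0.35, 0, 0.06], [0, 0, 0]],
    [[-0.4, 0, 0.12], [0, 0, 0]],
    [[0, 0, 0], [0, 0, 0]],
  ],
)

```text
t: 9.1
tool_pos: [0.4817, 0.0662, 0.2714]
tool_rot: [3.122, 0.347, 0.019]
contact_force: [3.2, 2.2, -2.0]
opening: 0.0179
```

```bash
python3 -c "
from h import *
delta([.488,.067,.2705],12.7);print(ctrl.get_obs()['wrist_torque'].round(2));lower('pics/side10.png')"
```

```text
t 9.1 pos [0.4817 0.0662 0.2714] F [ 3.2  2.2 -2. ] open 0.0179
shift cm [0.63 0.06 0.1 ] turn [ 0.09 -0.67 -0.  ] tool axes shift after turn [0.63 0.06 0.09]
[ 0.1  -0.64 -0.21]
lower px (264, 246) 3.088871955871582 u,z mm 5.295943877496389 -44.477734370745914 angle right -6.7902136402765985
```

View pics/side10.png

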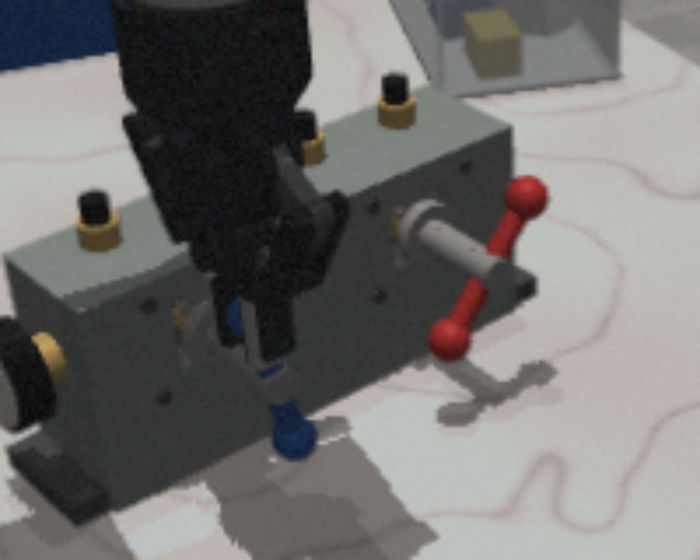

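Emit:
jog_arm(
  steps=[
    [[-0.4, 0, 0.3], [0, -0.7, 0]],
    [[-0.4, 0, 0.3], [0, 0, 0]],
    [[0, 0, 0], [0, 0, 0]],
  ],
)

```text
t: 9.45
tool_pos: [0.4781, 0.0649, 0.2711]
tool_rot: [-3.123, -0.342, -0.033]
contact_force: [5.4, 2.7, -1.9]
opening: 0.0182
```

```bash
python3 -c "
from h import *
delta([.488,.067,.2705],12.7);print(ctrl.get_obs()['wrist_torque'].round(2));lower('pics/side11.png')"
```

```text
t 9.45 pos [0.4781 0.0649 0.2711] F [ 5.4  2.7 -1.9] open 0.0182
shift cm [1.01 0.   0.08] turn [ 0.12 -1.19 -0.21] tool axes shift after turn [1.01 0.01 0.06]
[ 0.18 -1.01 -0.3 ]
lower px (263, 243) 2.4862167835235596 u,z mm 4.028760024095074 -37.61582740207152 angle right -6.113233874358894
```

View pics/side11.png

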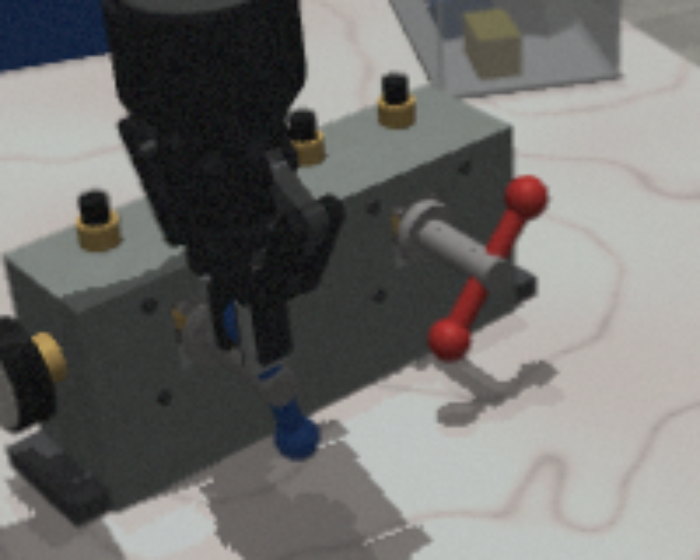

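Emit:
jog_arm(
  steps=[
    [[-1.7, 0, 0.25], [0, 5, 0]],
    [[-1.7, 0, 0.25], [0, 5, 0]],
    [[0, 0, 0], [0, 0, 0]],
  ],
)

```text
t: 9.8
tool_pos: [0.4461, 0.0573, 0.2653]
tool_rot: [-3.088, -0.338, -0.317]
contact_force: [3.8, 1.4, -2.2]
opening: 0.018
```

```bash
cat >> h.py <<'E'
def st():
    o=ctrl.get_obs();A=R.from_rotvec(o['tool_rot']); g=o['tool_pos']+A.apply([0,0,.155])
    C=np.array([.4934,.0716,.0795]);r=np.radians(12.7);u=np.array([np.cos(r),np.sin(r),0]);n=np.array([np.sin(r),-np.cos(r),0]);d=g-C
    B=R.from_matrix(np.array([[np.cos(r),np.sin(r),0],[np.sin(r),-np.cos(r),0],[0,0,-1]]))
    print("t",round(o["t"],2),"grasp rel C u,out,z mm",(np.array([d@u,d@n,d[2]])*1e3).round(1),"tool turn",np.degrees((B.inv()*A).as_rotvec()).round(1),"F",B.inv().apply(o["contact_force"]).round(1),"M",B.inv().apply(o["wrist_torque"]).round(2),"op",round(o["opening"],4))
E
python3 -c "
from h import *
st();lower('pics/side12.png')"
```

```text
t 9.8 grasp rel C u,out,z mm [-17.8   4.2  34. ] tool turn [-0.2 11.7  0.2] F [ 4.  -0.5  2.2] M [0.01 0.57 0.23] op 0.018
lower px (270, 242) 3.1951868534088135 u,z mm 17.869614404809948 -42.77878387085314 angle right -22.67133886191576
```

View pics/side12.png

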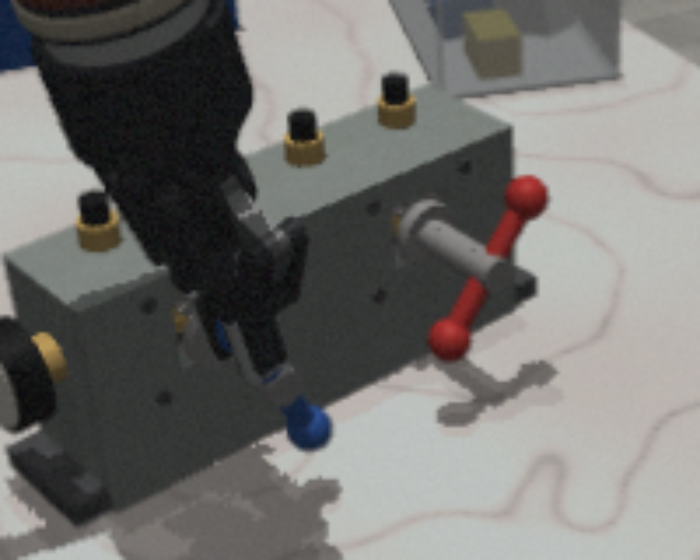

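Emit:
jog_arm(
  steps=[
    [[-1.75, 0, 0.3], [0, 5, 0]],
    [[-1.6, 0, 0.3], [0, 4.5, 0]],
    [[0, 0, 0], [0, 0, 0]],
  ],
)

```text
t: 10.15
tool_pos: [0.4183, 0.0504, 0.2541]
tool_rot: [-3.034, -0.335, -0.57]
contact_force: [2.5, 1.5, -0.6]
opening: 0.0179
```

```bash
python3 -c "
from h import *
st();lower('pics/side13.png')"
```

```text
t 10.15 grasp rel C u,out,z mm [-21.7   4.8  30.2] tool turn [-0.2 21.3  0.1] F [ 2.8 -0.9  0.6] M [0.13 0.24 0.08] op 0.0179
lower px (272, 237) 3.7990660667419434 u,z mm 22.822882607092893 -35.00123059715564 angle right -33.10673985791157
```

View pics/side13.png

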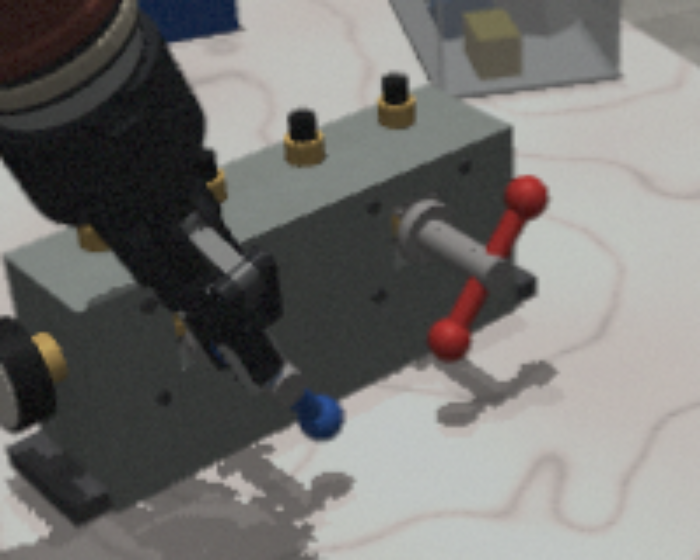

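Emit:
jog_arm(
  steps=[
    [[0, 0.8, 0], [0, 0, 0]],
    [[0, 1, 0], [0, 0, 0]],
    [[0, 1, 0], [0, 0, 0]],
    [[0, 0, 0], [0, 0, 0]],
  ],
)

```text
t: 10.6
tool_pos: [0.4276, 0.0216, 0.2553]
tool_rot: [-3.038, -0.342, -0.551]
contact_force: [0.6, -0.5, -0.4]
opening: 0.018
```

```bash
python3 -c "
from h import *
st();lower('pics/side14.png')"
```

```text
t 10.6 grasp rel C u,out,z mm [-20.8  34.8  30.7] tool turn [-0.2 20.5 -0.1] F [0.5 0.6 0.4] M [-0.02  0.03  0.08] op 0.018
lower px (283, 247) 3.1828722953796387 u,z mm 43.35255166647502 -66.810285449922 angle right -32.97915145714882
```

View pics/side14.png

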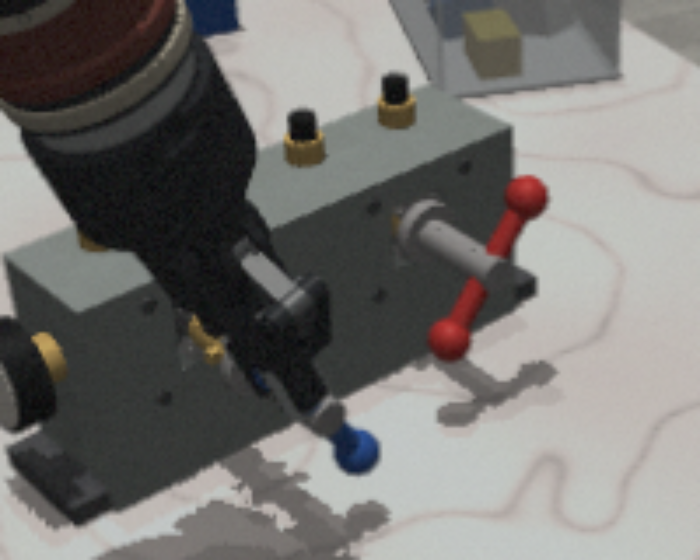

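Emit:
jog_arm(
  steps=[
    [[0, 1, 0], [0, 0, 0]],
    [[0, 1, 0], [0, 0, 0]],
    [[0, 1.5, 0], [0, 0, 0]],
    [[0, 1.5, 0], [0, 0, 0]],
    [[0, 2.0, 0], [0, 0, 0]],
    [[0, 0, 0], [0, 0, 0]],
  ],
)

```text
t: 11.25
tool_pos: [0.4428, -0.0502, 0.2521]
tool_rot: [-3.038, -0.351, -0.53]
contact_force: [0.1, -0.2, -1.5]
opening: 0.0181
```

```bash
python3 -c "
from h import *
st();im=ctrl.get_image('side');cv2.imwrite('pics/side15.png',cv2.resize(im[:,:,::-1][120:340,180:460],None,fx=2.8,fy=2.7))"
```

```text
t 11.25 grasp rel C u,out,z mm [-23.7 107.5  26.7] tool turn [-0.  19.8 -0.5] F [0.  0.2 1.5] M [-0.06 -0.24  0.02] op 0.0181
```

View pics/side15.png

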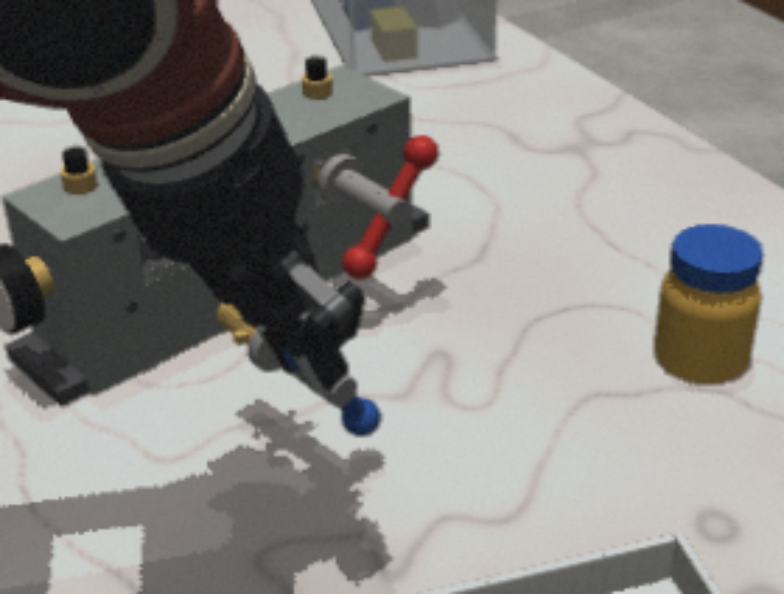

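```bash
cat >> h.py <<'E'
def gd(target):
    o=ctrl.get_obs();A=R.from_rotvec(o['tool_rot']); g=o['tool_pos']+A.apply([0,0,.155])
    print("grasp",g.round(4),"shift cm",(A.inv().apply(np.array(target)-g)*100).round(2))
E
python3 -c "
from h import *
o=ctrl.get_obs();A=R.from_rotvec(o['tool_rot']); g=o['tool_pos']+A.apply([0,0,.155])
gd([g[0],g[1],.135]); gd([.5139,-.2753,.135])"
```

```text
grasp [ 0.4934 -0.0376  0.1058] shift cm [ 0.98  0.   -2.74]
grasp [ 0.4934 -0.0376  0.1058] shift cm [-2.25 23.62 -3.88]
```

Emit:
jog_arm(
  steps=[
    [[0.5, 1, -1.4], [0, 0, 0]],
    [[0.5, 2, -1.4], [0, 0, 0]],
    [[-0.5, 3.5, -0.2], [0, 0, 0]],
    [[-0.6, 4, -0.2], [0, 0, 0]],
    [[-0.6, 4, -0.2], [0, 0, 0]],
    [[-0.6, 4, -0.2], [0, 0, 0]],
    [[-0.5, 3, -0.2], [0, 0, 0]],
    [[0, 0, 0], [0, 0, 0]],
  ],
)

```text
t: 12.1
tool_pos: [0.4623, -0.2686, 0.2783]
tool_rot: [-3.032, -0.366, -0.514]
contact_force: [0.1, 0.5, -1.6]
opening: 0.018
```

```bash
python3 -c "
from h import *
st();gd([.5139,-.2753,.095]);im=ctrl.get_image('side');cv2.imwrite('pics/side16.png',im[:,:,::-1]);cv2.imwrite('pics/top16.png',ctrl.get_image('top')[:,:,::-1])"
```

```text
t 12.1 grasp rel C u,out,z mm [-54.  323.4  52.5] tool turn [ 0.5 19.3 -1. ] F [ 0.3 -0.5  1.6] M [-0.06 -0.26 -0.01] op 0.018
grasp [ 0.5118 -0.2557  0.132 ] shift cm [-1.47  1.97  3.4 ]
```

View pics/side16.png

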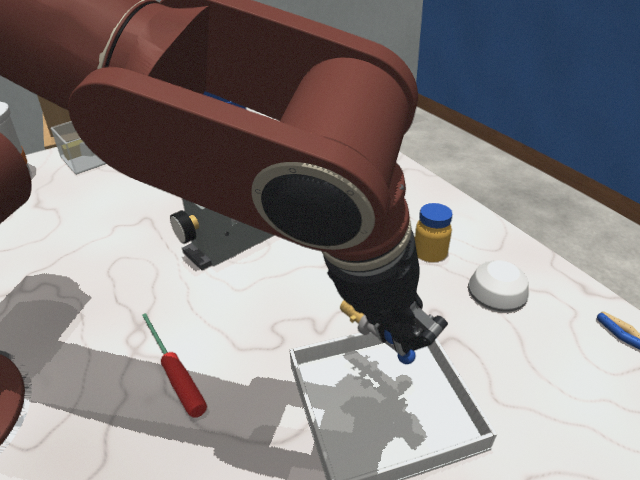

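View pics/top16.png

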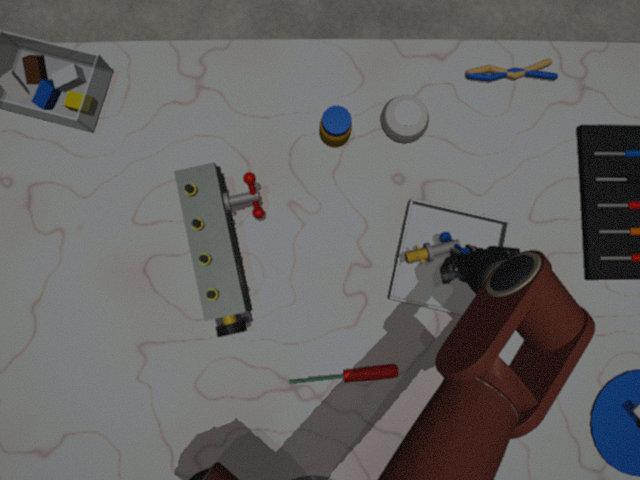

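Emit:
jog_arm(
  steps=[
    [[-0.4, 1.0, 0.8], [-0.5, 0, 1]],
    [[-0.4, 0.8, 0.9], [0, 0, 0]],
    [[-0.4, 0.1, 0.9], [0, 0, 0]],
    [[-0.3, 0, 0.8], [0, 0, 0]],
    [[0, 0, 0], [0, 0, 0]],
  ],
)

```text
t: 12.7
tool_pos: [0.4633, -0.2815, 0.2351]
tool_rot: [-3.033, -0.346, -0.508]
contact_force: [-0.6, 0.2, -2.2]
opening: 0.0184
```

```bash
python3 -c "
from h import *
st();gd([.5139,-.2753,.082]);im=ctrl.get_image('side');cv2.imwrite('pics/side17.png',cv2.resize(im[:,:,::-1][260:480,270:510],None,fx=2.7,fy=2.7))"
```

```text
t 12.7 grasp rel C u,out,z mm [-56.4 336.2   9.1] tool turn [ 0.6 19.1 -0.3] F [-0.6 -0.3  2.2] M [-0.03 -0.28  0.03] op 0.0184
grasp [ 0.5123 -0.2687  0.0886] shift cm [-0.21  0.68  0.62]
```

View pics/side17.png

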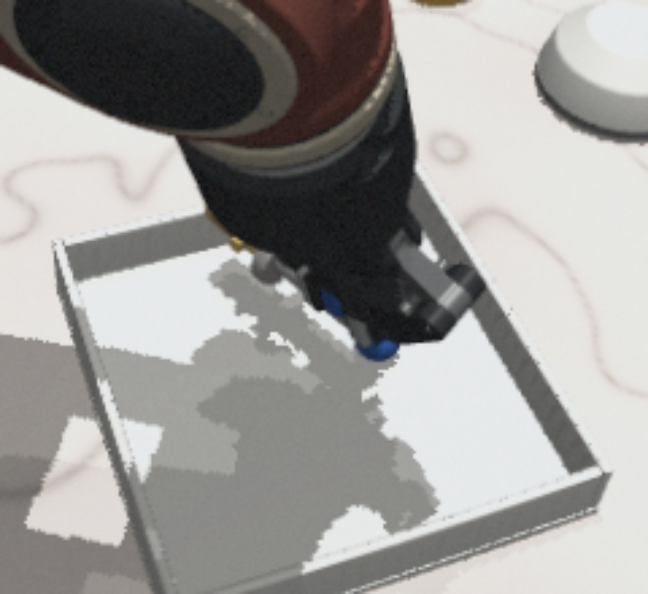

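Emit:
jog_arm(
  steps=[
    [[-0.15, 0.6, 0.4], [-0.5, 0, 0.3]],
    [[-0.15, 0.1, 0.4], [0, 0, 0]],
    [[0, 0, 0], [0, 0, 0]],
  ],
)

```text
t: 13.05
tool_pos: [0.467, -0.2903, 0.235]
tool_rot: [-3.042, -0.341, -0.52]
contact_force: [0.1, -0.1, -1.6]
opening: 0.0182
```

```bash
python3 -c "
from h import *
st();gd([.5139,-.2753,.078])"
```

```text
t 13.05 grasp rel C u,out,z mm [-53.9 347.4   9.3] tool turn [-0.  19.4 -0.1] F [0.  0.1 1.6] M [-0.11 -0.25 -0.02] op 0.0182
grasp [ 0.5172 -0.2791  0.0888] shift cm [-0.58 -0.45  0.93]
```

Emit:
jog_arm(
  steps=[
    [[-0.5, -0.4, 0.8], [0, 0, 0]],
    [[-0.3, 0, 0.6], [0, 0, 0]],
    [[0, 0, 0], [0, 0, 0]],
  ],
)

```text
t: 13.35
tool_pos: [0.4674, -0.2932, 0.2341]
tool_rot: [-3.055, -0.348, -0.546]
contact_force: [0.0, 0.2, -2.4]
opening: 0.0181
```

```bash
python3 -c "
from h import *
st();gd([.5139,-.2753,.078])"
```

```text
t 13.35 grasp rel C u,out,z mm [-52.2 353.    9.1] tool turn [-1.1 20.1 -0.3] F [ 0.1 -0.2  2.4] M [ 0.01 -0.29 -0.01] op 0.0181
grasp [ 0.5201 -0.2843  0.0886] shift cm [-0.74 -1.03  0.83]
```

```bash
python3 -c "
from h import *
o=ctrl.get_obs();print(o['q'].round(3),o['effort'].round(1),o['dq'].round(3));cv2.imwrite('pics/top18.png',ctrl.get_image('top')[:,:,::-1]);cv2.imwrite('pics/side18.png',ctrl.get_image('side')[:,:,::-1])"
```

```text
[-0.748 -0.004  1.984  0.338  0.968  0.43 ] [ -0.1 -34.8 -35.2   1.   -0.5   0. ] [-0.005 -0.033 -0.035 -0.002  0.033  0.001]
```

View pics/top18.png

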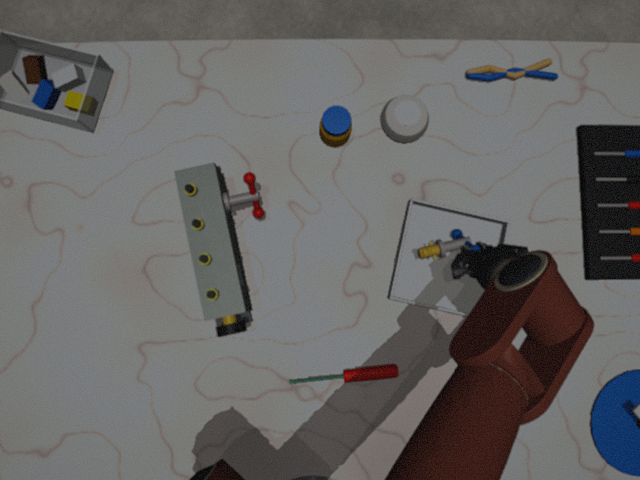

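View pics/side18.png

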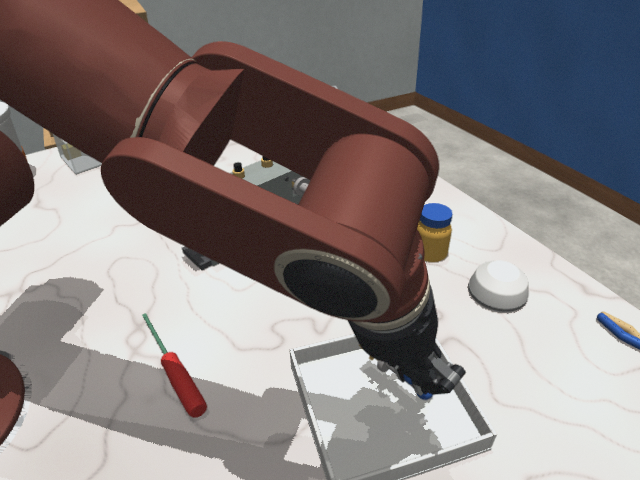

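Emit:
jog_arm(
  steps=[
    [[-0.5, -0.5, 0.8], [0.9, 0, 0]],
    [[-0.4, -0.3, 0.8], [0, 0, 0]],
    [[-0.4, 0, 0.8], [0, 0, 0]],
    [[0, 0, 0], [0, 0, 0]],
  ],
)

```text
t: 13.85
tool_pos: [0.4686, -0.2974, 0.23]
tool_rot: [-3.065, -0.36, -0.584]
contact_force: [-0.2, 0.5, -1.8]
opening: 0.018
```

```bash
python3 -c "
from h import *
st();gd([.5139,-.2753,.078])"
```

```text
t 13.85 grasp rel C u,out,z mm [-49.  360.3   6.2] tool turn [-2.3 21.3 -0.7] F [-0.1 -0.6  1.8] M [ 0.01 -0.3   0.04] op 0.018
grasp [ 0.5248 -0.2907  0.0857] shift cm [-0.92 -1.77  0.38]
```

Emit:
jog_arm(
  steps=[
    [[-0.6, 0, 1.6], [0, 0, 0]],
  ],
)

```text
t: 13.95
tool_pos: [0.4723, -0.3034, 0.2237]
tool_rot: [3.045, 0.361, 0.599]
contact_force: [-46.5, -9.9, 96.6]
opening: 0.018
```

```bash
python3 -c "
from h import *
st();gd([.5139,-.2753,.078]);o=ctrl.get_obs();print(o['q'].round(3),o['dq'].round(3))"
```

```text
t 13.95 grasp rel C u,out,z mm [-45.3 369.8   0.7] tool turn [-3.4 21.9 -0.8] F [-47.6  -0.6 -96.6] M [ 1.51 -1.39 -0.68] op 0.018
grasp [ 0.5305 -0.2991  0.0802] shift cm [-1.03 -2.69 -0.36]
[-0.757  0.025  1.977  0.362  0.904  0.386] [-0.047  0.2   -0.111  0.077 -0.253 -0.163]
```

Emit:
jog_arm(
  steps=[
    [[0, 0, 0], [0, 0, 0]],
  ],
)

```text
t: 14.05
tool_pos: [0.4732, -0.3052, 0.2273]
tool_rot: [3.04, 0.361, 0.604]
contact_force: [-0.3, 0.5, -2.4]
opening: 0.0179
```

```bash
python3 -c "
from h import *
st();gd([.5139,-.2753,.078]);o=ctrl.get_obs();print(o['q'].round(3),o['dq'].round(3))"
```

```text
t 14.05 grasp rel C u,out,z mm [-44.3 372.5   4.4] tool turn [-3.7 22.  -0.8] F [-0.2 -0.6  2.4] M [-0.03 -0.32 -0.02] op 0.0179
grasp [ 0.532  -0.3016  0.0839] shift cm [-1.25 -3.   -0.08]
[-0.758  0.023  1.973  0.362  0.905  0.386] [-0.011 -0.045 -0.051 -0.026 -0.038  0.003]
```

Emit:
jog_arm(
  steps=[
    [[0.4, 0, -1.0], [0, 0, 0]],
    [[0, -1.2, 0], [1.8, 0, 0.4]],
    [[-0.5, -1.2, 0], [1.8, 0, 0.4]],
    [[-0.5, -0.7, 0], [0, 0, 0]],
    [[0, 0, 0], [0, 0, 0]],
  ],
  grip_force=80,
)

```text
t: 14.55
tool_pos: [0.4536, -0.2708, 0.2272]
tool_rot: [-3.01, -0.354, -0.573]
contact_force: [-0.9, 0.6, -2.7]
opening: 0.0177
```

```bash
python3 -c "
from h import *
st();gd([.5139,-.2753,.095]);im=ctrl.get_image('side');cv2.imwrite('pics/side19.png',cv2.resize(im[:,:,::-1][260:480,270:510],None,fx=2.7,fy=2.7))
im=ctrl.get_image('top');cv2.imwrite('pics/top19.png',cv2.resize(im[:,:,::-1][180:340,370:530],None,fx=3.5,fy=3.5))"
```

```text
t 14.55 grasp rel C u,out,z mm [-56.9 322.5   3.6] tool turn [ 0.9 21.6 -0.7] F [-0.8 -0.8  2.7] M [-0.03 -0.28 -0.04] op 0.0177
grasp [ 0.5088 -0.2555  0.0831] shift cm [ 0.48  2.03 -1.12]
```

View pics/side19.png

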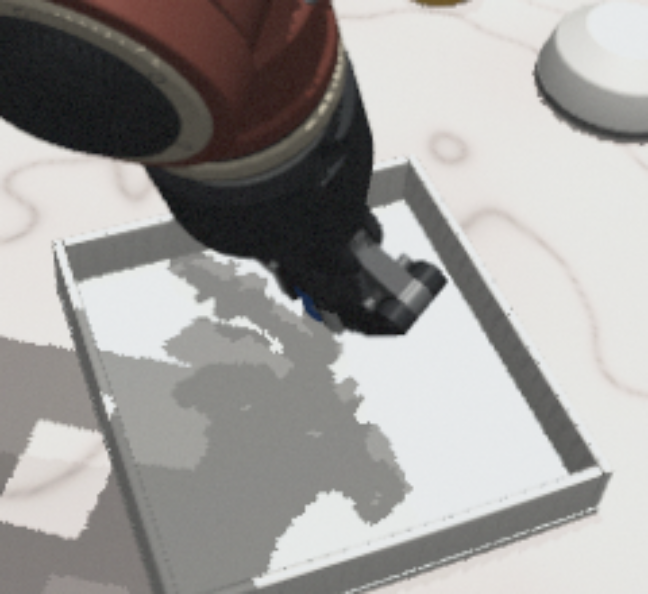

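View pics/top19.png

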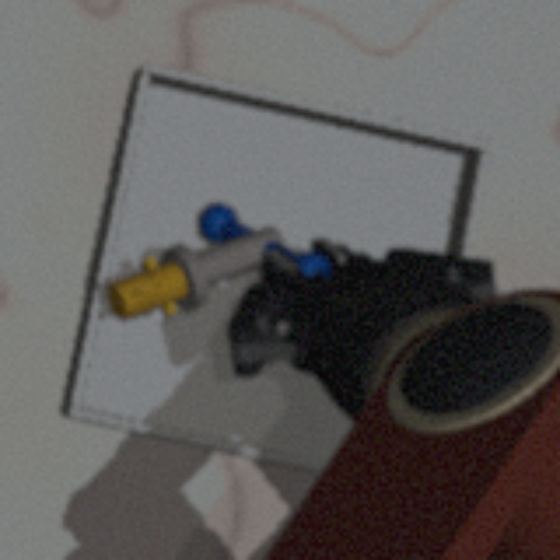

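```bash
cat >> h.py <<'E'
def bar(up,lo,zu):
    r=np.radians(12.7);u=np.array([np.cos(r),np.sin(r),0]);n=np.array([np.sin(r),-np.cos(r),0])
    a=plane('top',up,zu)
    for z in np.arange(.012,zu,.004):
        b=plane('top',lo,z); L=np.linalg.norm(a-b)
        if abs(L-.08)<.004: print("z",z.round(3),"L",L.round(4),"lo-up u,out,z",((b-a)@u).round(4),((b-a)@n).round(4),(z-zu).round(4))
    return a
E
python3 -c "
from h import *
print(bar((460,255.1),(432.3,243.4),.083), plane('top',(370+116/3.5,180+300/3.5),.09))"
```

```text
z 0.012 L 0.0828 lo-up u,out,z 0.0338 -0.0259 -0.071
z 0.016 L 0.0796 lo-up u,out,z 0.0337 -0.0268 -0.067
z 0.02 L 0.0766 lo-up u,out,z 0.0335 -0.0278 -0.063
[ 0.51388805 -0.25958246  0.083     ] [ 0.4957347  -0.15840465  0.09      ]
```

Emit:
jog_arm(
  steps=[
    [[0.4, 0.5, -1.2], [0, 0, 0]],
    [[0.4, 0.5, -1.2], [0, 0, 0]],
    [[0, -1.5, 0.1], [-8, 0, 0]],
    [[0, -1.5, 0.1], [-8, 0, 0]],
    [[0, -1.3, 0.1], [-7, 0, 0]],
    [[0, 0, 0], [0, 0, 0]],
  ],
)

```text
t: 15.25
tool_pos: [0.4508, -0.2447, 0.2543]
tool_rot: [2.715, 0.203, 0.594]
contact_force: [-0.7, 0.1, -2.1]
opening: 0.0183
```

```bash
python3 -c "
from h import *
st();gd([.5139,-.2753,.095]);im=ctrl.get_image('side');cv2.imwrite('pics/side20.png',cv2.resize(im[:,:,::-1][260:480,270:510],None,fx=2.7,fy=2.7))
im=ctrl.get_image('top');cv2.imwrite('pics/top20.png',cv2.resize(im[:,:,::-1][180:340,370:530],None,fx=3.5,fy=3.5))"
```

```text
t 15.25 grasp rel C u,out,z mm [-57.  360.4  43.1] tool turn [-23.1  21.9   4.1] F [-0.7 -0.2  2.1] M [ 0.3  -0.25 -0.08] op 0.0183
grasp [ 0.517  -0.2926  0.1226] shift cm [-0.96 -2.64  1.68]
```

View pics/side20.png

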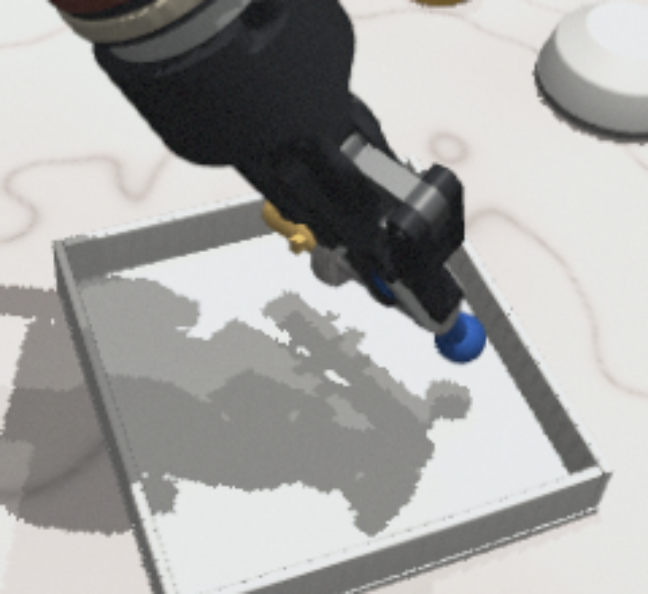

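View pics/top20.png

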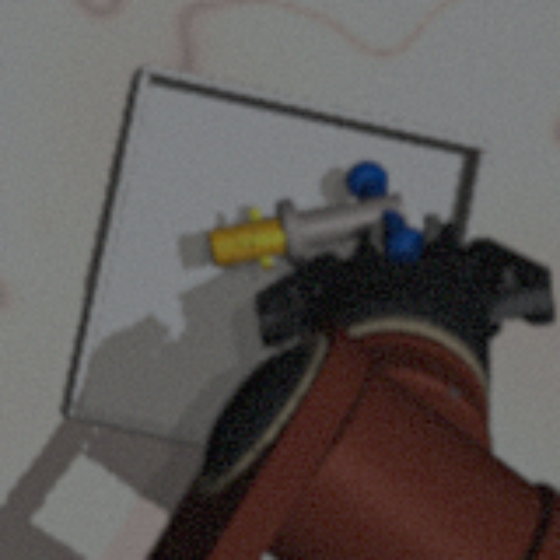

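```bash
python3 -c "
from h import *
print(bar((485.4,249.4),(474.9,231.4),.1226), plane('top',(370+213/3.5,180+247/3.5),.09))"
```

```text
z 0.052 L 0.0805 lo-up u,out,z 0.0367 0.0124 -0.0706
z 0.056 L 0.0767 lo-up u,out,z 0.0365 0.0111 -0.0666
[ 0.52036134 -0.29242517  0.1226    ] [ 0.52157752 -0.2070864   0.09      ]
```

```bash
python3 -c "
from h import *
gd([.518,-.275,.092])
o=ctrl.get_obs();A=R.from_rotvec(o['tool_rot']).inv();r=np.radians(12.7)
print('down',A.apply([0,0,-1]).round(2),'-u',A.apply([-np.cos(r),-np.sin(r),0]).round(2),'in',A.apply([-np.sin(r),np.cos(r),0]).round(2))"
```

```text
grasp [ 0.5178 -0.294   0.1237] shift cm [-0.78 -2.92  2.11]
down [-0.38 -0.37  0.85] -u [-0.93  0.14 -0.35] in [ 0.01 -0.92 -0.4 ]
```

Emit:
jog_arm(
  steps=[
    [[-0.3, -1, 0.7], [0, 0, 0]],
    [[-0.3, -1, 0.7], [0, 0, 0]],
    [[-0.3, -0.9, 0.7], [0, 0, 0]],
    [[0, 0, 0], [0, 0, 0]],
  ],
  grip_force=50,
)

```text
t: 15.75
tool_pos: [0.4508, -0.2288, 0.2219]
tool_rot: [2.719, 0.197, 0.594]
contact_force: [-0.6, -0.6, -2.6]
opening: 0.0178
```

```bash
python3 -c "
from h import *
st();gd([.518,-.275,.085])"
```

```text
t 15.75 grasp rel C u,out,z mm [-53.5 344.6  10.5] tool turn [-22.9  21.9   4.3] F [-0.7  0.5  2.6] M [ 0.28 -0.32 -0.04] op 0.0178
grasp [ 0.5169 -0.2763  0.09  ] shift cm [-0.07 -0.3   0.43]
```

Emit:
jog_arm(
  steps=[
    [[-0.5, -0.1, 0.25], [0, 0, 0]],
    [[-0.5, -0.1, 0.2], [0, 0, 0]],
  ],
)

```text
t: 15.95
tool_pos: [0.4443, -0.2308, 0.2142]
tool_rot: [2.717, 0.197, 0.598]
contact_force: [-5.1, 6.4, 12.3]
opening: 0.0183
```

```bash
python3 -c "
from h import *
st()"
```

```text
t 15.95 grasp rel C u,out,z mm [-60.  345.3   3. ] tool turn [-22.9  22.1   4.3] F [ -3.6  -7.3 -12.3] M [ 0.68  0.43 -0.44] op 0.0183
```

Emit:
jog_arm(
  steps=[
    [[-0.6, 0, 0.1], [0, 0, 0]],
    [[-0.6, 0, 0.1], [0, 0, 0]],
    [[-0.6, 0, 0.15], [0, 0, 0]],
  ],
  grip_force=35,
)

```text
t: 16.25
tool_pos: [0.4333, -0.237, 0.2108]
tool_rot: [2.707, 0.19, 0.624]
contact_force: [1.6, 7.8, 8.0]
opening: 0.0179
```

```bash
python3 -c "
from h import *
st();im=ctrl.get_image('side');cv2.imwrite('pics/side21.png',cv2.resize(im[:,:,::-1][260:480,270:510],None,fx=2.7,fy=2.7))
im=ctrl.get_image('top');cv2.imwrite('pics/top21.png',cv2.resize(im[:,:,::-1][180:340,370:530],None,fx=3.5,fy=3.5))"
```

```text
t 16.25 grasp rel C u,out,z mm [-69.7 350.    1.2] tool turn [-23.4  23.2   4.6] F [ 3.3 -7.3 -8. ] M [ 0.94  1.27 -0.88] op 0.0179
```

View pics/side21.png

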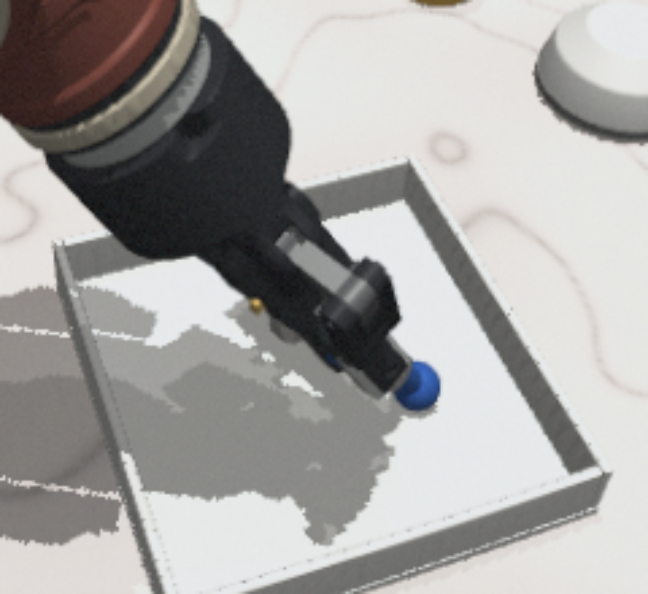

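View pics/top21.png

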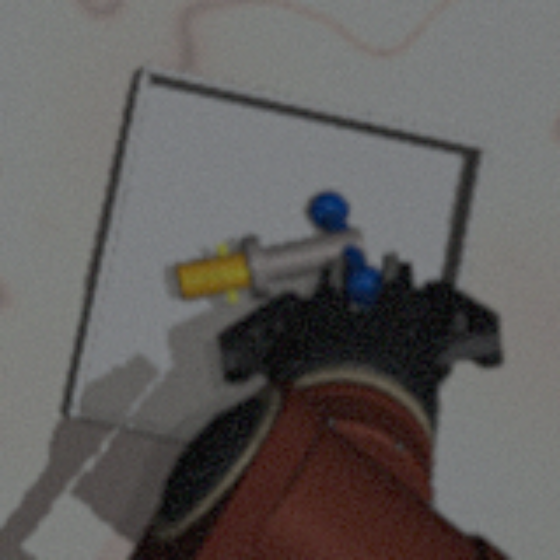

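Emit:
jog_arm(
  steps=[
    [[-2.0, -0.1, 0.2], [0, 5, 0]],
    [[-2.0, -0.1, 0.25], [0, 5, 0]],
    [[-2.0, -0.1, 0.3], [0, 5, 0]],
  ],
  grip_force=50,
)

```text
t: 16.65
tool_pos: [0.3974, -0.2486, 0.1873]
tool_rot: [2.636, 0.251, 0.914]
contact_force: [-1.6, 1.2, 0.4]
opening: 0.0178
```

```bash
python3 -c "
from h import *
st();im=ctrl.get_image('side');cv2.imwrite('pics/side22.png',cv2.resize(im[:,:,::-1][260:480,270:510],None,fx=2.7,fy=2.7))
im=ctrl.get_image('top');cv2.imwrite('pics/top22.png',cv2.resize(im[:,:,::-1][180:340,370:530],None,fx=3.5,fy=3.5))
o=ctrl.get_obs();A=R.from_rotvec(o['tool_rot']).inv();r=np.radians(12.7)
print('down',A.apply([0,0,-1]).round(2),'-u',A.apply([-np.cos(r),-np.sin(r),0]).round(2),'in',A.apply([-np.sin(r),np.cos(r),0]).round(2))"
```

```text
t 16.65 grasp rel C u,out,z mm [-78.1 351.5  -6.3] tool turn [-23.9  35.3   1.7] F [-1.3 -1.6 -0.4] M [ 0.37 -0.4  -0.12] op 0.0178
down [-0.57 -0.37  0.74] -u [-0.82  0.15 -0.55] in [ 0.09 -0.92 -0.39]
```

View pics/side22.png

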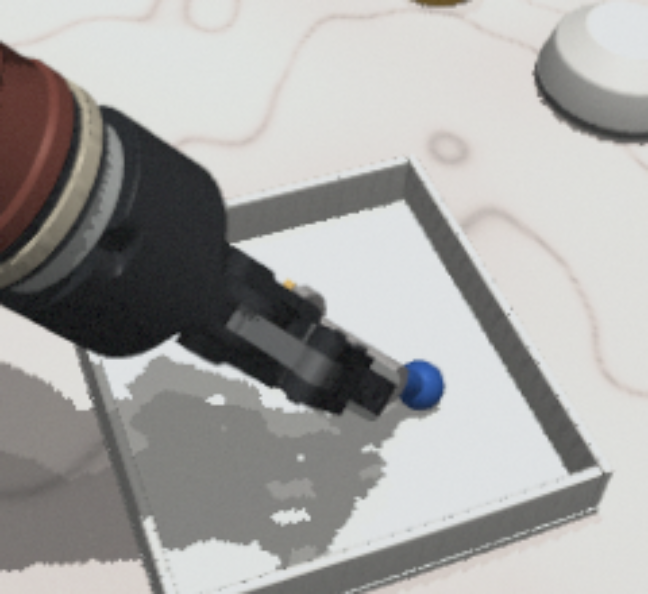

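View pics/top22.png

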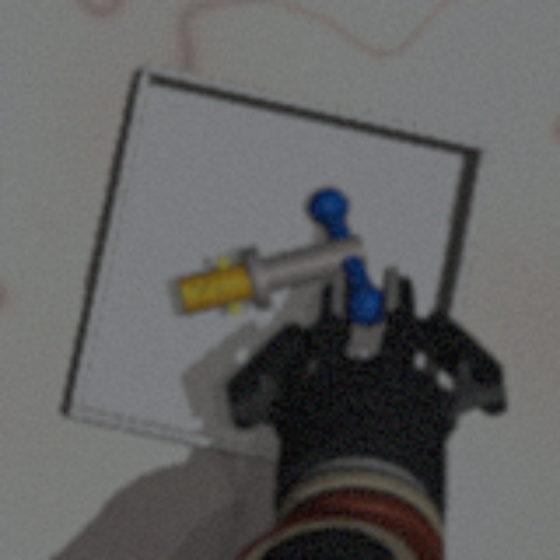

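Emit:
jog_arm(
  steps=[
    [[-0.7, -0.1, 0.15], [0, 0, 0]],
    [[-0.7, -0.1, 0.15], [0, 0, 0]],
    [[-0.7, -0.1, 0.15], [0, 0, 0]],
    [[-0.7, -0.1, 0.15], [0, 0, 0]],
  ],
  grip_force=25,
)

```text
t: 17.15
tool_pos: [0.3818, -0.2567, 0.171]
tool_rot: [2.632, 0.243, 0.92]
contact_force: [1.9, 2.8, 3.7]
opening: 0.0179
```

```bash
python3 -c "
from h import *
st()
im=ctrl.get_image('top');cv2.imwrite('pics/top23.png',cv2.resize(im[:,:,::-1][180:340,370:530],None,fx=3.5,fy=3.5))"
```

```text
t 17.15 grasp rel C u,out,z mm [-94.7 356.6 -21.9] tool turn [-24.1  35.6   2.1] F [ 2.5 -2.3 -3.7] M [ 0.46  0.73 -0.74] op 0.0179
```

View pics/top23.png

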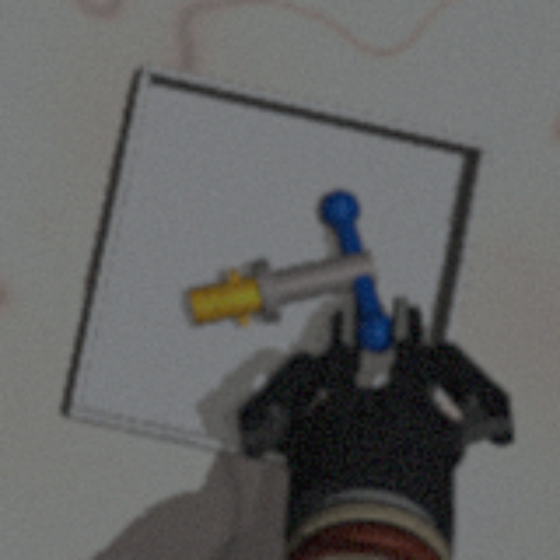

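Emit:
jog_arm(
  steps=[
    [[-0.5, -0.15, 0.3], [0, 0, 0]],
    [[-0.5, -0.15, 0.3], [0, 0, 0]],
  ],
)

```text
t: 17.4
tool_pos: [0.3789, -0.2599, 0.1629]
tool_rot: [2.625, 0.242, 0.923]
contact_force: [-9.2, 4.3, 12.3]
opening: 0.0184
```

```bash
python3 -c "
from h import *
st()
im=ctrl.get_image('side');cv2.imwrite('pics/side24.png',cv2.resize(im[:,:,::-1][260:480,270:510],None,fx=2.7,fy=2.7))
im=ctrl.get_image('top');cv2.imwrite('pics/top24.png',cv2.resize(im[:,:,::-1][180:340,370:530],None,fx=3.5,fy=3.5))"
```

```text
t 17.4 grasp rel C u,out,z mm [-98.1 359.9 -29.5] tool turn [-24.4  35.7   2.1] F [ -8.   -6.2 -12.3] M [ 0.31  0.35 -0.37] op 0.0184
```

View pics/side24.png

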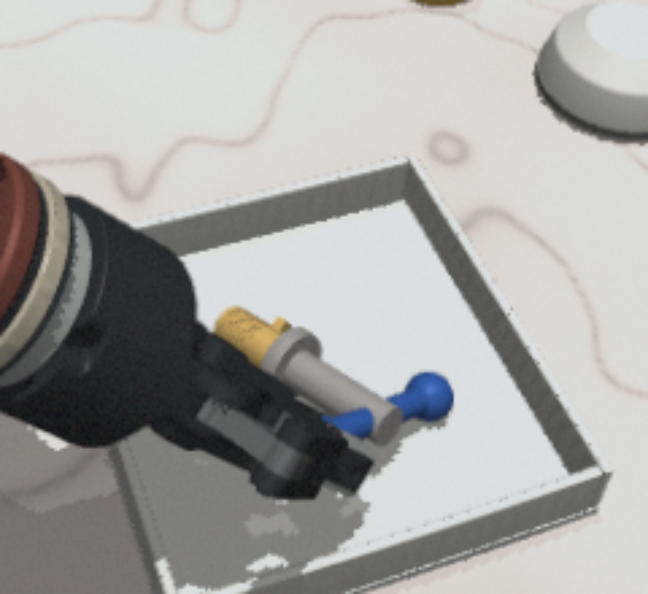

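View pics/top24.png

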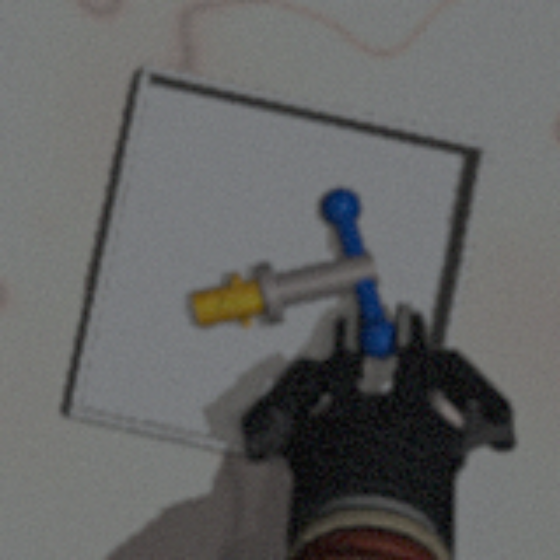

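Emit:
jog_arm(
  steps=[
    [[-0.6, -0.1, 0.15], [0, 0, 0]],
    [[-0.6, -0.1, 0.15], [0, 0, 0]],
  ],
)

```text
t: 17.7
tool_pos: [0.3741, -0.2632, 0.1566]
tool_rot: [2.622, 0.241, 0.93]
contact_force: [3.0, 3.4, 6.8]
opening: 0.0179
```

```bash
python3 -c "
from h import *
st()
im=ctrl.get_image('side');cv2.imwrite('pics/side25.png',cv2.resize(im[:,:,::-1][260:480,270:510],None,fx=2.7,fy=2.7))
im=ctrl.get_image('top');cv2.imwrite('pics/top25.png',cv2.resize(im[:,:,::-1][180:340,370:530],None,fx=3.5,fy=3.5))"
```

```text
t 17.7 grasp rel C u,out,z mm [-102.8  362.2  -35.2] tool turn [-24.5  36.    2.1] F [ 3.7 -2.6 -6.8] M [ 0.3   1.18 -0.56] op 0.0179
```

View pics/side25.png

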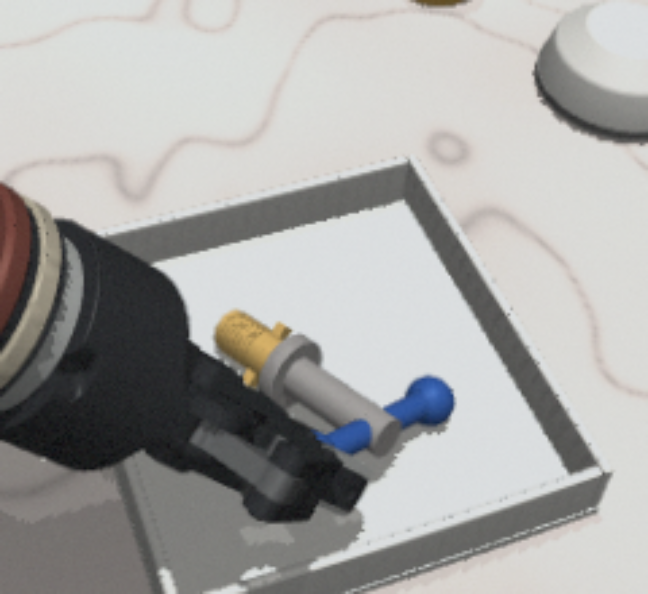

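View pics/top25.png

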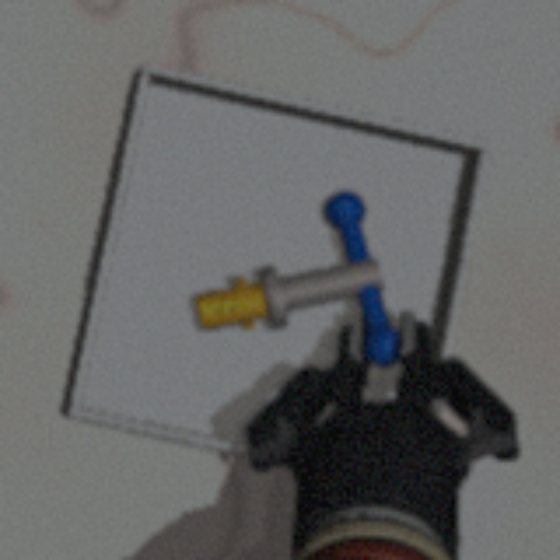

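Emit:
jog_arm(
  steps=[
    [[0.05, -0.6, -0.25], [0, 0, 0]],
    [[0.05, -0.6, -0.25], [0, 0, 0]],
    [[0, 0, 0], [0, 0, 0]],
  ],
)

```text
t: 18.1
tool_pos: [0.3732, -0.253, 0.1608]
tool_rot: [2.61, 0.236, 0.932]
contact_force: [-0.8, 0.7, 2.8]
opening: 0.0179
```

```bash
python3 -c "
from h import *
st()
im=ctrl.get_image('top');cv2.imwrite('pics/top26.png',cv2.resize(im[:,:,::-1][180:340,370:530],None,fx=3.5,fy=3.5))"
```

```text
t 18.1 grasp rel C u,out,z mm [-101.4  353.7  -30.1] tool turn [-25.2  36.2   2.3] F [-0.6 -0.9 -2.8] M [ 0.02 -0.03 -0.06] op 0.0179
```

View pics/top26.png

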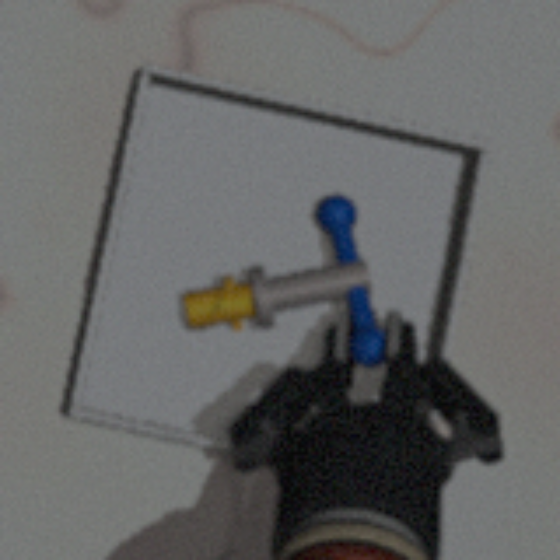

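Emit:
jog_arm(
  steps=[
    [[-0.5, -0.2, 0.4], [0, 0, 0]],
    [[-0.5, -0.2, 0.3], [0, 0, 0]],
  ],
)

```text
t: 18.35
tool_pos: [0.3709, -0.2555, 0.1511]
tool_rot: [2.603, 0.233, 0.936]
contact_force: [-2.0, -0.2, 6.6]
opening: 0.0182
```

```bash
python3 -c "
from h import *
st()"
```

```text
t 18.35 grasp rel C u,out,z mm [-104.1  356.5  -39.1] tool turn [-25.5  36.3   2.3] F [-2.  -0.2 -6.6] M [-0.29  0.36  0.16] op 0.0182
```

Emit:
jog_arm(
  steps=[
    [[0, 0, 0], [0, 0, 0]],
    [[0, 0, 0], [0, 0, 0]],
    [[0, 0, 0], [0, 0, 0]],
  ],
  fingers=-0.3,
)

```text
t: 18.65
tool_pos: [0.3692, -0.2533, 0.148]
tool_rot: [2.612, 0.237, 0.931]
contact_force: [-0.3, -0.3, 0.2]
opening: 0.0299
```

```bash
python3 -c "
from h import *
st()
im=ctrl.get_image('side');cv2.imwrite('pics/side27.png',cv2.resize(im[:,:,::-1][260:480,270:510],None,fx=2.7,fy=2.7))
im=ctrl.get_image('top');cv2.imwrite('pics/top27.png',cv2.resize(im[:,:,::-1][180:340,370:530],None,fx=3.5,fy=3.5))"
```

```text
t 18.65 grasp rel C u,out,z mm [-105.4  352.8  -43.1] tool turn [-25.1  36.1   2.2] F [-0.3  0.2 -0.2] M [ 0.24 -0.31 -0.04] op 0.0299
```

View pics/side27.png

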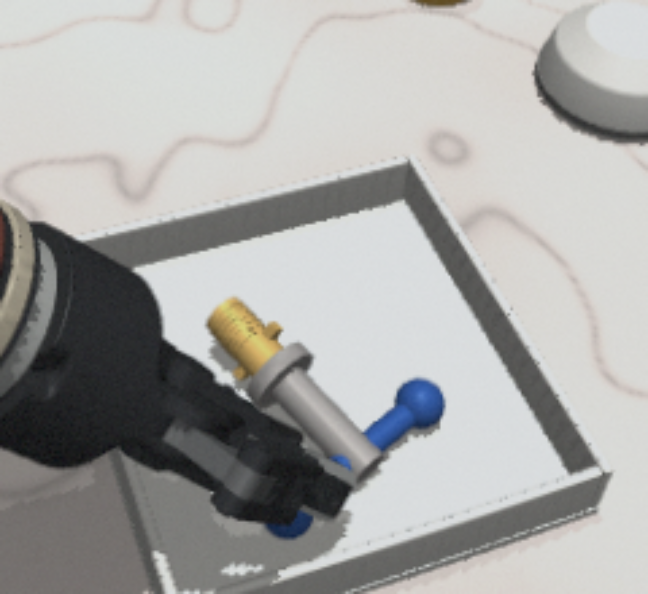

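View pics/top27.png

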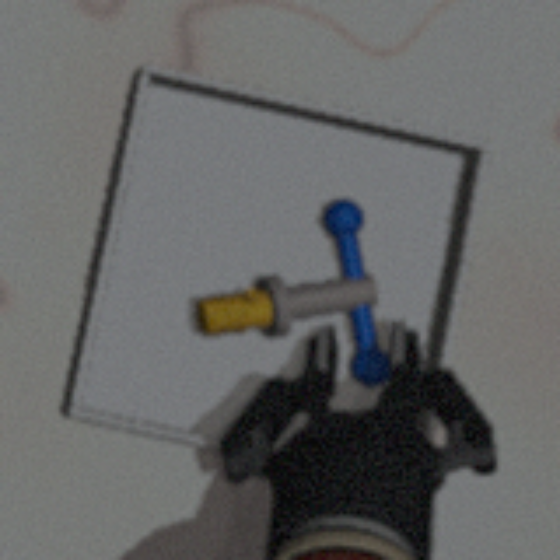

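Emit:
jog_arm(
  steps=[
    [[0, 0, -1.5], [0, 0, 0]],
    [[0, 0, -2], [0, 0, 0]],
    [[0, 0, -3], [0, 0, 0]],
    [[0, 0, -4], [0, 0, 0]],
    [[2, 0, -3], [0, 0, 0]],
    [[2, 0, -3], [0, 0, 0]],
    [[0, 0, 0], [0, 0, 0]],
  ],
)

```text
t: 19.45
tool_pos: [0.2934, -0.1953, 0.2911]
tool_rot: [2.62, 0.236, 0.924]
contact_force: [-0.4, -0.4, 1.4]
opening: 0.0299
```

```bash
python3 -c "
from h import *
st()
im=ctrl.get_image('side');cv2.imwrite('pics/side28.png',im[:,:,::-1])
im=ctrl.get_image('top');cv2.imwrite('pics/top28.png',im[:,:,::-1])"
```

```text
t 19.45 grasp rel C u,out,z mm [-167.3  279.    99.2] tool turn [-24.8  35.8   2.3] F [-0.5  0.3 -1.4] M [ 0.15 -0.22  0.03] op 0.0299
```

View pics/side28.png

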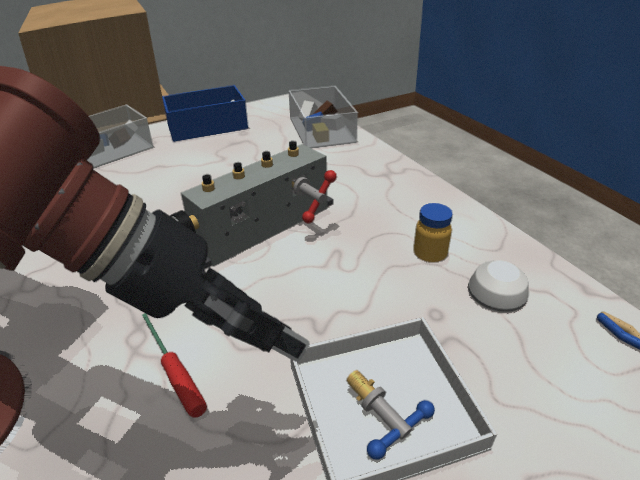

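View pics/top28.png

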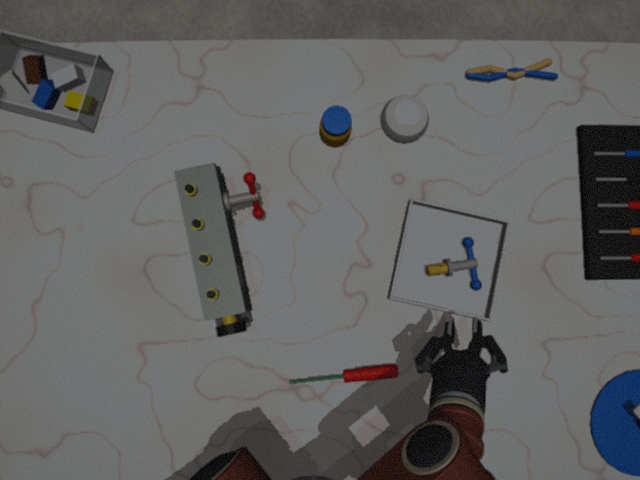

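```bash
python3 -c "
from h import *
im=ctrl.get_image('side');print(np.round(sorted(balls(im,'red',(298,165,345,225),14),key=lambda a:a[1]),1).tolist())
print(ctrl.finish_job())"
```

```text
[[329.6, 175.6, 4.7], [308.1, 215.9, 4.8]]
the job is handed in; nothing more can be done
None
```

I unscrewed the blue plug by about 75°, drew it straight out of its port and laid it down flat in the white tray. The job was handed in at about 19.5 s of the 42 s allowed.

**Last checks**
- Both camera views show the plug lying inside the tray, the blue plug's port empty and the gripper clear of everything.
- The red plug's balls are within 0.5 px of where they were at the start, so it has not turned.

**What did not go cleanly**
- **First grip:** it slipped along the ball at about 48° of turn. I let go, measured again and re-gripped harder, turning the gripper with the bar to finish.
- **Wrist force:** the first attempt to set it down pushed the lower ball straight onto the tray floor. The reading reached about 107 N for one step, under the 120 N limit. It was the held plug pressing, along the line of its bar, not the gripper's body as far as I could tell.
- **Plug tilt:** that push tipped the plug about 22° in the fingers. I lifted it, levelled it, and laid it down along an arc with light forces.
- **Release:** I let go with the gripped ball roughly 1–2 cm above where it came to rest and the other ball already on the floor.

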